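# Load the grading stage under the swing lamp

### The job

Swing the lamp arm by its handle well clear of the grading stage, then stand every black stone holder that is on the bench upright on the stage, one to a bay, centred on its white spot between the stops, in whichever bays you like. Then swing the lamp back until its head is over the middle of the stage and, with the lamp there, press the lamp's push switch fully down. Leave the other things on the bench where they are.

Things in the scene. Friction and masses are not known exactly. Their poses are not given: they have to be found in the camera images.
- lamp (a joint): upright hinge of the lamp arm on its post, rad; at 0 the arm points from the post towards the robot (-x), growing as the lamp head swings to the robot's left (+y); stops at -0.6 and 1.15; it stays where it is left (about 1.5 N at the handle moves it)
- lamp_hinge (a point): the hinge axis (upright) at the level of the lamp head's underside, 200 mm above the bench; the post (18 mm thick, top 235 mm up) stands on a wooden bracket block pinned to the far bench edge by a steel C-clamp
- lamp_head (a point): centre of the underside of the round lamp head (64 mm across, 24 mm thick, underside 200 mm above the bench), 230 mm from the hinge axis at the end of a 16 mm wide bar
- lamp_handle (a point): grip point on the upright round brass handle on top of the lamp head, on the head's centre line: handle 16 mm thick, from 224 to 274 mm above the bench; this point lies at 250 mm, 24 mm below the handle's top
- stage: grading stage, a fixed dark steel plate 110 (its x) x 248 (its y) x 8 mm; origin at the centre of its underside on the bench. Five low steel stops (6 mm wide along y, 60 mm long along x, 10 mm high above the plate) stand on it 56 mm apart along y and part four bays, each 50 mm wide, open at both x ends
- stage_center (a point): middle of the stage plate, on its top face (8 mm above the bench)
- bay0 (a point): centre of a bay between two stops, on the plate's top face; marked by a flat white spot 40 mm across. The bays lie in a row along the stage's y, 56 mm apart
- bay1 (a point): centre of a bay between two stops, on the plate's top face; marked by a flat white spot 40 mm across. The bays lie in a row along the stage's y, 56 mm apart
- bay2 (a point): centre of a bay between two stops, on the plate's top face; marked by a flat white spot 40 mm across. The bays lie in a row along the stage's y, 56 mm apart
- bay3 (a point): centre of a bay between two stops, on the plate's top face; marked by a flat white spot 40 mm across. The bays lie in a row along the stage's y, 56 mm apart
- holder0: black bakelite stone holder: an upright round puck 34 mm across and 28 mm tall with a small jade stone fixed in its top (to 37 mm at most); 60 g; origin at the centre of its underside, z up. May be absent
- holder1: black bakelite stone holder: an upright round puck 34 mm across and 28 mm tall with a small jade stone fixed in its top (to 37 mm at most); 60 g; origin at the centre of its underside, z up. May be absent
- holder2: black bakelite stone holder: an upright round puck 34 mm across and 28 mm tall with a small jade stone fixed in its top (to 37 mm at most); 60 g; origin at the centre of its underside, z up. May be absent
- holder3: black bakelite stone holder: an upright round puck 34 mm across and 28 mm tall with a small jade stone fixed in its top (to 37 mm at most); 60 g; origin at the centre of its underside, z up. May be absent
- switch (a joint): travel of the lamp's white push button, m: 0 released, 0.006 fully down; springs back, about 4 N
- switch_top (a point): centre of the top face of the lamp's push switch, a white button 28 mm across in a low black housing on the bench, pressed downwards
- jade_carving: jade carving, an upright turned figure 44 mm across, 68 mm tall; a bystander, to be left where it is; origin at the centre of its underside
- spoon: copper sorting spoon, 150 mm long; a bystander, to be left where it is; origin at the centre of its underside
- scale: chrome pocket scale, flat, 120 x 75 x 16 mm; a bystander, to be left where it is; origin at the centre of its underside
- weight: small brass weight, 28 mm across, 36 mm tall; a bystander, to be left where it is; origin at the centre of its underside
- loupe: folded steel loupe, 45 x 26 x 14 mm; a bystander, to be left where it is; origin at the centre of its underside
- tweezers: steel tweezers, 130 mm long; a bystander, to be left where it is; origin at the centre of its underside
Things that resemble listed ones, but are neither listed nor needed, are in the scene too. Leave any blue, pink or turquoise look-alike of the part that bears switch alone.

How it is judged:
On the way, in this order (a step that is already met when the one before it is completed fails the run):
1. the lamp head is swung clear: more than 17 cm from the middle of the stage, seen from above (horizontal distance between lamp_head and stage_center above 0.17 m), for 0.2 s.
2. every holder present stands upright, released, centred in a bay ((distance between holder0 and bay0 below 0.006 m or distance between holder0 and bay1 below 0.006 m or distance between holder0 and bay2 below 0.006 m or distance between holder0 and bay3 below 0.006 m) and angle between each of holder0, holder1, holder2, holder3's own z axis and vertical below 0.1 rad and linear speed of each of holder0, holder1, holder2, holder3 below 0.02 m/s and contact force between the fingers and holder0 below 0.1 N and (distance between holder1 and bay0 below 0.006 m or distance between holder1 and bay1 below 0.006 m or distance between holder1 and bay2 below 0.006 m or distance between holder1 and bay3 below 0.006 m) and contact force between the fingers and holder1 below 0.1 N and (distance between holder2 and bay0 below 0.006 m or distance between holder2 and bay1 below 0.006 m or distance between holder2 and bay2 below 0.006 m or distance between holder2 and bay3 below 0.006 m) and contact force between the fingers and holder2 below 0.1 N and (distance between holder3 and bay0 below 0.006 m or distance between holder3 and bay1 below 0.006 m or distance between holder3 and bay2 below 0.006 m or distance between holder3 and bay3 below 0.006 m) and contact force between the fingers and holder3 below 0.1 N), for 0.3 s.
3. the lamp head is back over the middle of the stage, within 3 cm (horizontal distance between lamp_head and stage_center below 0.03 m), for 0.2 s.
4. the switch is pressed fully down with the lamp over the stage (horizontal distance between lamp_head and stage_center below 0.03 m and value of joint switch above 0.0045 m), for 0.05 s.
At the end, for the whole second after the job is handed in: Every holder present stands upright (within 0.1 rad) and at rest in a bay, the centre of its underside within 6 mm of the bay's centre on the plate; the lamp head's centre is within 30 mm of the middle of the stage seen from above, the lamp at rest; the switch is let go (all of step 2 and horizontal distance between lamp_head and stage_center below 0.03 m and velocity of joint lamp between -0.05 and 0.05 rad/s and value of joint switch below 0.002 m); the robot touches nothing.
It fails at once if one of the bystanders is moved more than 3 cm (distance of any of jade_carving, spoon, scale, weight, loupe, tweezers from where it was at the start of the episode above 0.03 m).
Of holder0, holder1, holder2, holder3 only 3 to 4 are there at a start; the rules pass over those that are not, and their reading is None.
At some moment in a run one of holder0, holder1, holder2, holder3 may be knocked a few centimetres aside while the robot is not near it.
It also fails if it takes over 210 s, if anything falls off the work surface, if the arm or the gripper's body presses on something with over 40 N, if the wrist force passes 120 N, or if a joint passes its speed limit or range.

### The arm

A 6-joint arm with a two-finger parallel gripper is mounted at the origin on the work surface. World frame = base frame: x ahead of the robot, y to its left, z up, the work surface at z = 0. Lengths are in m, angles in rad, forces in N, time in s.
With the tool pointing down it reaches from about 0.35 to 0.85 m from the base axis. Payload 8.1 kg.
Tool frame: the origin (TCP) lies between the finger pads; the fingertips stand 25 mm ahead of it and the grasp point (between the pads) lies 6 mm ahead of it; z points along the fingers, y is the line along which they close (so a half turn about z gives the same grasp; the last joint's range is limited). The gripper opens to 93 mm and grips with 3 to 60 N. Pads are 15 mm wide; open, the fingers measure 128 mm over their backs; the gripper's body (75 mm by 188 mm) begins 65 mm behind the grasp point.
Start: joints at [-1.354, 0.13, 1.488, -0, 1.523, -0.085], TCP at [0.178, -0.573, 0.212] pointing down, gripper open.
Joint ranges: [-2.96, 2.96], [-0.89, 2.26], [0.02, 2.5], [-1.34, 4.48], [0, 2.73], [-2.66, 2.66]. Speed limits (rad/s): [2.39, 2.39, 2.79, 3.14, 3.14, 3.14].

### API

Orientations are given as a rotation vector (axis times angle).
In Python, from plant import robot gives the robot as it stands.
- The arm moves only by the tool arm_command, never from a script. Its argument "increments" is text: rows parted by semicolons, each of 5 numbers parted by spaces: the closure, from 0 (fully open) to 1 (shut), then the shift along the tool's x, y, z in mm, then the turn about the tool's z in rad. A call has 1 to 5 rows; each row is the pose to reach, as a shift and turn from the pose commanded when the call began, along the tool's axes at that moment; what a row does not reach only later rows make up. A row lasts 1/10 s, in which the tool goes at most 50 mm and 8.59 degrees, less where a joint would pass 70% of its speed; a pose out of reach is approached as far as the arm can. A call with a gripper value outside its range is refused whole. The fingers move at their own pace and stop on an object; "grip_force" is the grip in N (left out, the last holds). Time passes only in rows, so rows that repeat a pose let the fingers close. It gives the time, the measured TCP pose, the force, the opening and the grip force at its end, in the units of the state.
- robot.read_state(): the state, without advancing time (a new reading comes with each control period).
- robot.read_camera(name): name is "scene" or "top" or "wrist"; returns the picture (420x560x3 uint8, blue, green, red); there is no depth.
- robot.camera_model(name): a dict with "fx", "fy", "cx", "cy" (pixels), "D" ([k1, k2, p1, p2, k3] as OpenCV has them; the pictures are not rectified), "eye" and "rotation" of the camera in the world. Camera axes: x right, y down, z forward; pixel columns grow to the right and rows downward; lengths in m; the calibration is good to about 2 mm. A picture is of the moment at which its call begins: read the wrist's pose just before it. camera_model takes no time and is no camera call; for the wrist camera it gives the pose at the moment of the call.
- robot.close_job(): hands the job in; it is judged then, once.
The state is a dict: "t": time; "q": joint angles; "dq": joint speeds; "joint_torque": joint torques, N m; "tool_pos": TCP position; "orientation": TCP orientation; "force": force on the tool from outside, world axes, zero at the start; "wrist_torque": the same for the moment, N m; "opening": finger opening in m; "gripper_force": force on a finger pad.
Only numpy, scipy, OpenCV 4.12 (cv2) and the standard library are available. Lean on these libraries where they do the work, as an engineer would, in place of code of your own. Each camera call takes 0.05 s, during which the arm holds its last target. There are 200 camera calls.

## Working session

There is one attempt and no reset: what is moved stays moved. The work goes in short steps, Python scripts to look and compute and a tool call to move; the robot and the scene stay as the last step left them, time stands still between calls to the robot, and variables do not carry over. Pictures are saved under pics/ and viewed, at most 14 in all, crops included, and the job is handed in when it is done.

Besides the shell and the picture viewer there is one more tool, called as a command line: name --argument value ..., lists and objects as JSON in quotes. arm_command: Moves the arm, as the interface text tells. Its arguments: {"type":"object","properties":{"increments":{"type":"string"},"grip_force":{"type":"number"}},"required":["increments"]}

```bash
mkdir -p pics
cat > h.py <<'E'
import numpy as np, cv2
from plant import robot
def snap(cam,name):
    m=robot.camera_model(cam); im=robot.read_camera(cam); cv2.imwrite(f'pics/{name}.png',im); np.save(f'pics/{name}.npy',m,allow_pickle=True); return im,m
def load(name): return cv2.imread(f'pics/{name}.png'), np.load(f'pics/{name}.npy',allow_pickle=True).item()
def KD(m): return np.array([[m['fx'],0,m['cx']],[0,m['fy'],m['cy']],[0,0,1.]]),np.array(m['D'],float)
def ray(m,uv):
    K,D=KD(m); p=cv2.undistortPoints(np.array(uv,float).reshape(-1,1,2),K,D).reshape(-1,2)
    d=np.c_[p,np.ones(len(p))]@np.array(m['rotation']).T
    return np.array(m['eye'],float),d
def atz(m,uv,z):
    e,d=ray(m,uv); return e+d*((z-e[2])/d[:,2])[:,None]
def proj(m,P):
    K,D=KD(m); R=np.array(m['rotation']).T; P=np.array(P,float).reshape(-1,3)
    return cv2.projectPoints(P,cv2.Rodrigues(R)[0],-R@np.array(m['eye'],float),K,D)[0].reshape(-1,2)
def tri(obs):
    A=np.zeros((3,3));b=np.zeros(3)
    for m,uv in obs:
        e,d=ray(m,uv); d=d[0]/np.linalg.norm(d[0]); Q=np.eye(3)-np.outer(d,d); A+=Q;b+=Q@e
    return np.linalg.solve(A,b)
E
python3 - <<'E'
from h import *
np.set_printoptions(precision=4,suppress=True)
for c in('top','scene','wrist'):
    im,m=snap(c,c+'0'); print(c,m['eye'],m['rotation'])
s=robot.read_state();print(s)
E
```

```text
top [ 0.4534 -0.0331  1.4514] [-2.2297  2.1674 -0.0558]
scene [ 1.2953 -0.7754  0.9357] [-2.0835 -0.8383  0.4524]
wrist [ 0.2401 -0.5535  0.3833] [ 2.3707 -1.7431 -0.2131]
{'t': 0.15, 'q': array([-1.3544,  0.131 ,  1.489 , -0.    ,  1.523 , -0.0854]), 'dq': array([-0.    , -0.0018, -0.0044,  0.001 ,  0.0003, -0.0006]), 'joint_torque': array([  0.0009, -56.0474, -49.2335,   0.0768,   0.0305,  -0.0001]), 'tool_pos': array([ 0.1783, -0.5724,  0.2115]), 'orientation': array([-3.1045, -0.4721,  0.0002]), 'force': array([ 0.028 , -0.0585,  0.3497]), 'wrist_torque': array([ 0.0362,  0.0338, -0.0086]), 'gripper_force': 0.0, 'opening': 0.09305657261249314}
```

View pics/top0.png

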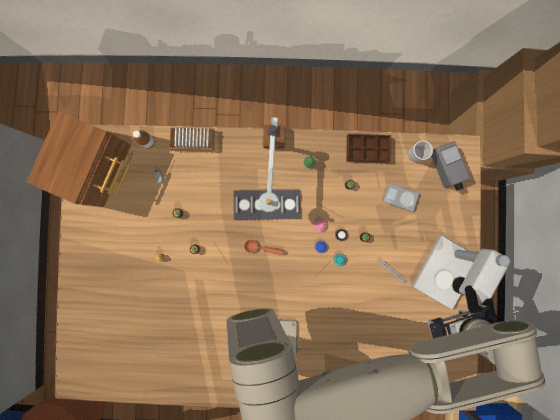

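View pics/scene0.png

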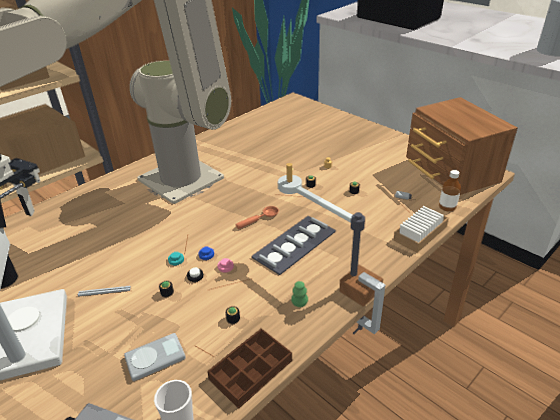

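The top view shows four holders, near pixels (178,212), (194,249), (350,184) and (365,237). The white switch is at (342,235), with pink, blue and turquoise look-alikes beside it. The lamp head (268,202) is over the stage, and its hinge is at about (274,130). The scene view agrees.

```bash
sed -i "s/np.array(m\['rotation'\])/Rm(m)/" h.py
cat >> h.py <<'E'
def Rm(m):
    r=np.array(m['rotation'],float); return r if r.shape==(3,3) else cv2.Rodrigues(r)[0]
E
sed -i "s/@np.array(m\['rotation'\]).T/@Rm(m).T/" h.py
python3 - <<'E'
from h import *
np.set_printoptions(precision=4,suppress=True)
a,m=load('top0'); b,ms=load('scene0'); w,mw=load('wrist0')
print(m['fx'],ms['fx'],mw['fx'],Rm(mw))
cv2.imwrite('pics/c1.png',cv2.resize(a[120:280,140:400],None,fx=3,fy=3,interpolation=cv2.INTER_CUBIC))
cv2.imwrite('pics/c2.png',cv2.resize(b[160:360,150:410],None,fx=3,fy=3,interpolation=cv2.INTER_CUBIC))
for n,uv,z in [('hA',(178,212),.03),('hB',(194,249),.03),('hC',(350,184),.03),('hD',(365,237),.03),('sw',(342,235),.02),('stage',(267,204),.008),('head',(268,202),.224),('hinge',(273,124),.235),('spoon',(252,246),.01),('base',(262,365),0)]:
    P=atz(m,uv,z)[0]; print(n,P,proj(ms,P)[0])
E
```

```text
388.98612632688946 495.8032562525433 323.87993273004145 [[ 0.2979 -0.9271 -0.2274]
 [-0.9546 -0.29   -0.0683]
 [-0.0026  0.2374 -0.9714]]
hA [0.4953 0.3366 0.03  ] [354.0416 184.803 ]
hB [0.3619 0.2726 0.03  ] [310.5421 177.7257]
hC [ 0.6163 -0.2922  0.03  ] [232.1732 310.1449]
hD [ 0.4232 -0.3512  0.03  ] [165.374  283.8833]
sw [ 0.4281 -0.2681  0.02  ] [193.259  271.0951]
stage [0.5352 0.0115 0.008 ] [294.5018 242.4459]
head [0.5294 0.0019 0.224 ] [289.5148 180.2536]
hinge [ 0.777  -0.0068  0.235 ] [363.992  217.3802]
spoon [0.3781 0.0623 0.01  ] [269.2035 212.0308]
base [-0.062  0.013  0.   ] [173.6942 170.3081]
```

View pics/c1.png

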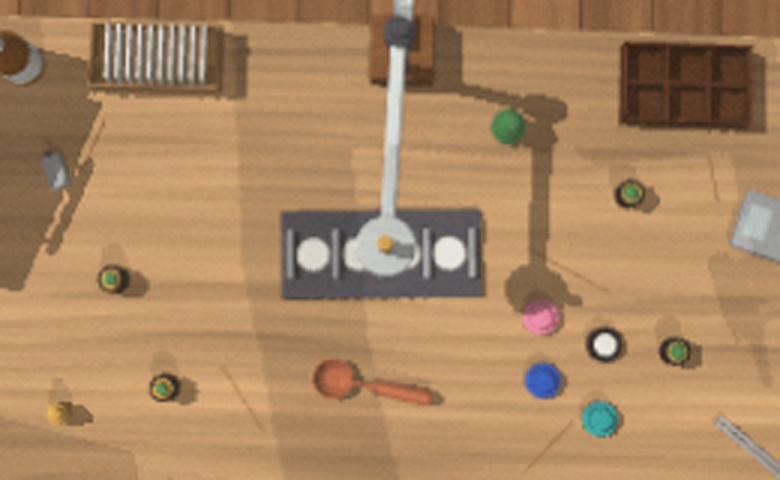

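View pics/c2.png

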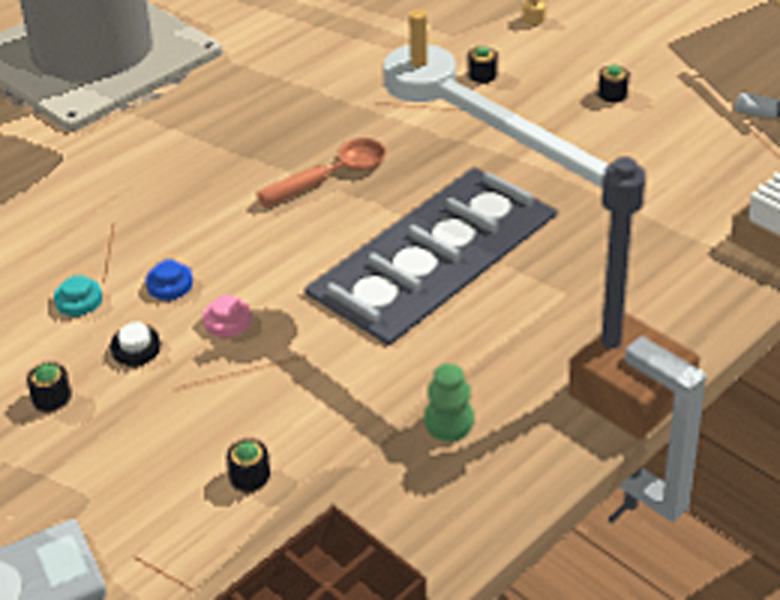

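The crops confirm the layout: stage corners at c1 (282,212)–(485,296), handle top at c1 (385,243) and c2 (418,15), and the four holders clear of each other. Next I triangulate from both views.

```bash
cat >> h.py <<'E'
def goal(x,y,z,yaw=None):
    "print tool-frame shift (mm) and turn to reach world TCP target"
    s=robot.read_state(); R=cv2.Rodrigues(np.array(s['orientation'],float))[0]
    d=R.T@(np.array([x,y,z])-s['tool_pos'])*1000; cy=np.arctan2(R[1,0],R[0,0])
    t=0 if yaw is None else -((yaw-cy+np.pi)%(2*np.pi)-np.pi)
    print('goal',(x,y,z),'shift',d.round(1),'turn',round(t,3),'yaw',round(cy,3))
E
python3 - <<'E'
from h import *
np.set_printoptions(precision=4,suppress=True)
_,m=load('top0'); _,ms=load('scene0')
T={'handletop':((385,243),(418,15)),'A':((113,279),(614,71)),'B':((163,387),(482,51)),'C':((630,193),(247,453)),'D':((677,350),(47,373)),
'sw':((604,344),(134,332)),'spotL':((314,254),(490,206)),'spotR':((450,253),(376,291)),'hinge':((400,30),(625,166)),
'c1':((282,212),(556,213)),'c2':((481,209),(389,342)),'c3':((485,296),(307,292)),'c4':((283,299),(476,170)),'jade':((508,124),(449,370))}
for k,(a,b) in T.items():
    a=np.array(a)/3+(140,120)-1/3; b=np.array(b)/3+(150,160)-1/3
    P=tri([(m,a),(ms,b)]); print(k,P,'res',(proj(m,P)[0]-a).round(1),(proj(ms,P)[0]-b).round(1))
goal(.45,-.3,.35,-.5)
E
```

```text
handletop [0.5303 0.0005 0.2727] res [0. 0.] [ 0.1 -0. ]
A [0.4934 0.3387 0.0337] res [-0.2 -0.2] [-0.3  0.1]
B [0.3631 0.271  0.0355] res [0.1 0.1] [ 0.2 -0. ]
C [ 0.6161 -0.2919  0.0278] res [0.1 0.1] [ 0.3 -0. ]
D [ 0.4255 -0.3522  0.0319] res [0.1 0. ] [0.1 0. ]
sw [ 0.43   -0.2647  0.0217] res [0.2 0.1] [ 0.3 -0. ]
spotL [0.5315 0.0956 0.0088] res [0. 0.] [ 0. -0.]
spotR [ 0.5381 -0.0719  0.0096] res [-0.2 -0.2] [-0.4  0. ]
hinge [ 0.7596 -0.007   0.233 ] res [-0.1 -0.1] [-0.2  0. ]
c1 [0.5826 0.1374 0.0034] res [0.1 0.1] [ 0.2 -0. ]
c2 [ 0.5936 -0.1095  0.0075] res [-0.1 -0.1] [-0.1  0. ]
c3 [ 0.4875 -0.1153  0.0058] res [-0.6 -0.5] [-1.1  0.1]
c4 [0.4759 0.134  0.0034] res [-0.3 -0.3] [-0.5  0.1]
jade [ 0.6922 -0.1365  0.0596] res [-0.1 -0.1] [-0.2  0. ]
goal (0.45, -0.3, 0.35) shift [ 340.4 -179.5 -138.2] turn 0.802 yaw 0.302
```

arm_command --increments "0 0 0 -50 0; 0 0 0 -100 0; 0 0 0 -138 0.1; 0 50 -30 -138 0.2; 0 90 -50 -138 0.3"

```text
t: 0.65
tool_pos: [0.2473, -0.5009, 0.3518]
orientation: [3.139, -0.009, 0.002]
force: [0.6, -0.1, -0.2]
opening: 0.093
gripper_force: 0.0
```

```bash
python3 -c "
from h import *
goal(.530,.0005,.35,-.5)"
```

```text
goal (0.53, 0.0005, 0.35) shift [ 280.  -502.9    0.9] turn 0.495 yaw -0.005
```

arm_command --increments "0 280 -503 0 0.1; 0 280 -503 0 0.2; 0 280 -503 0 0.3; 0 280 -503 0 0.4; 0 280 -503 0 0.5"

```text
t: 1.15
tool_pos: [0.3689, -0.2799, 0.3501]
orientation: [-3.043, 0.781, 0.0]
force: [0.8, -1.1, -0.0]
opening: 0.0929
gripper_force: 0.0
```

```bash
python3 -c "
from h import *
goal(.530,.0005,.35,-.5)"
```

```text
goal (0.53, 0.0005, 0.35) shift [ 6.100e+00 -3.233e+02  2.000e-01] turn -0.003 yaw -0.503
```

arm_command --increments "0 6 -323 0 0; 0 6 -323 0 0; 0 6 -323 0 0; 0 6 -323 0 0; 0 6 -323 0 0"

```text
t: 1.65
tool_pos: [0.4925, -0.0624, 0.3503]
orientation: [3.045, -0.774, 0.0]
force: [1.1, -1.5, 0.2]
opening: 0.0931
gripper_force: 0.0
```

```bash
python3 -c "
from h import *
goal(.530,.0005,.35,-.5)
print(robot.read_state()['q'])
"
```

```text
goal (0.53, 0.0005, 0.35) shift [  2.8 -73.2   0.3] turn 0.002 yaw -0.498
[-2.29327211e-01 -1.65077290e-01  1.53175101e+00 -1.05703059e-04
  1.77467776e+00  1.83959161e+00]
```

arm_command --increments "0 3 -40 0 0; 0 3 -73 0 0; 0 3 -73 0 0; 0 3 -73 50 0; 0 3 -73 90 0" --grip_force 12

```text
t: 2.15
tool_pos: [0.5297, -0.0019, 0.2593]
orientation: [3.045, -0.773, 0.002]
force: [-0.2, 0.3, 0.2]
opening: 0.0928
gripper_force: 0.0
```

arm_command --increments "0 0 0 0 0; 1 0 0 0 0; 1 0 0 0 0; 1 0 0 0 0; 1 0 0 0 0"

```text
t: 2.65
tool_pos: [0.5306, -0.0021, 0.2626]
orientation: [-3.044, 0.775, -0.005]
force: [0.4, -0.5, -0.1]
opening: 0.0654
gripper_force: 0.0
```

```bash
python3 -c "
from h import *
s=robot.read_state();print(s['tool_pos'],s['opening'],s['force'],s['gripper_force'])
im,m=snap('wrist','w1')
"
```

```text
[ 0.53057499 -0.00206168  0.26259789] 0.06539836015195485 [ 0.44583043 -0.45844997 -0.09842855] 0.0
```

View pics/w1.png

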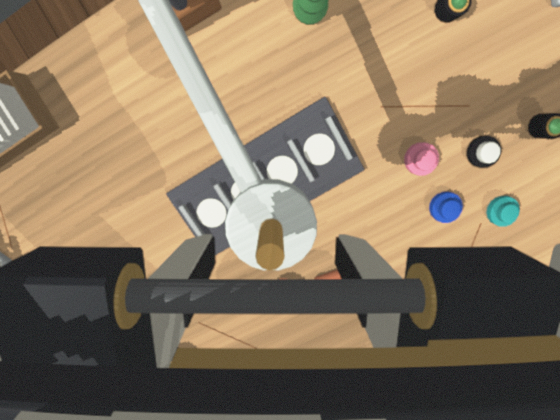

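The wrist view shows the handle at (270,245), midway between the fingers. I keep closing.

arm_command --increments "1 0 0 4 0; 1 0 0 4 0; 1 0 0 4 0; 1 0 0 4 0; 1 0 0 4 0"

```text
t: 3.2
tool_pos: [0.5296, -0.0018, 0.2563]
orientation: [-3.045, 0.774, 0.0]
force: [2.0, 2.7, -0.6]
opening: 0.022
gripper_force: 1.8
```

arm_command --increments "1 0 0 0 0; 1 0 0 0 0; 1 0 0 0 0; 1 0 0 0 0; 1 0 0 0 0"

```text
t: 3.7
tool_pos: [0.5298, -0.0018, 0.2564]
orientation: [-3.044, 0.774, -0.001]
force: [4.4, 1.3, -0.9]
opening: 0.0154
gripper_force: 12.0
```

```bash
python3 -c "
from h import *
s=robot.read_state();print(s['force'])
p=s['tool_pos']; R=cv2.Rodrigues(np.array(s['orientation'],float))[0]; H=np.array([.7596,-.007])
d=p[:2]-H; th=np.arctan2(d[1],-d[0]); print(p,np.hypot(*d),th)
r=np.hypot(*d)
for t in np.arange(.08,1.13,.07):
    q=np.array([*(H+r*np.array([-np.cos(t),np.sin(t)])),p[2]]); print(round(t,2),(R.T@(q-p)*1000).round(0), q[:2].round(3))
"
```

```text
[ 4.39027684  1.2546449  -0.92397059]
[ 0.52984923 -0.00177009  0.2564358 ] 0.2298102845774301 0.022759486312726535
0.08 [ -6. -12.   0.] [0.531 0.011]
0.15 [-12. -27.   0.] [0.532 0.027]
0.22 [-17. -42.   0.] [0.535 0.043]
0.29 [-21. -58.   0.] [0.539 0.059]
0.36 [-23. -74.   0.] [0.545 0.074]
0.43 [-25. -90.   0.] [0.551 0.089]
0.5 [ -25. -106.    0.] [0.558 0.103]
0.57 [ -25. -122.    0.] [0.566 0.117]
0.64 [ -23. -138.    0.] [0.575 0.13 ]
0.71 [ -20. -154.    0.] [0.585 0.143]
0.78 [ -16. -169.    0.] [0.596 0.155]
0.85 [ -11. -184.    0.] [0.608 0.166]
0.92 [  -5. -199.    0.] [0.62  0.176]
0.99 [   2. -214.    0.] [0.634 0.185]
1.06 [  10. -228.    0.] [0.647 0.193]
```

arm_command --increments "1 -6 -12 0 0; 1 -12 -27 0 0; 1 -17 -42 0 0; 1 -21 -58 0 0; 1 -23 -74 0 0"

```text
t: 4.2
tool_pos: [0.5438, 0.0758, 0.2562]
orientation: [3.045, -0.774, -0.004]
force: [-5.5, -0.7, 3.7]
opening: 0.0156
gripper_force: 12.0
```

arm_command --increments "1 -2 -16 0 0; 1 -2 -32 0 0; 1 -2 -48 0 0; 1 0 -64 0 0; 1 3 -80 0 0"

```text
t: 4.7
tool_pos: [0.5861, 0.1445, 0.2561]
orientation: [3.045, -0.774, -0.001]
force: [-3.0, -0.8, 2.0]
opening: 0.0152
gripper_force: 12.0
```

arm_command --increments "1 4 -15 0 0; 1 9 -30 0 0; 1 15 -45 0 0; 1 22 -60 0 0; 1 30 -74 0 0"

```text
t: 5.2
tool_pos: [0.6481, 0.1951, 0.256]
orientation: [-3.045, 0.774, 0.0]
force: [-2.0, -1.2, 2.8]
opening: 0.0154
gripper_force: 12.0
```

arm_command --increments "1 0 0 0 0; 1 0 0 0 0; 0.8 0 0 0 0; 0.8 0 0 0 0; 0.8 0 0 0 0"

```text
t: 5.7
tool_pos: [0.6469, 0.1935, 0.2562]
orientation: [3.044, -0.775, -0.0]
force: [-0.5, 1.6, -0.9]
opening: 0.0186
gripper_force: 0.4
```

```bash
python3 -c "
from h import *
s=robot.read_state();print(s['force'],s['tool_pos'],s['opening'],s['q'])
"
```

```text
[-0.51355825  1.56607502 -0.91133326] [0.64694554 0.19346159 0.25624805] 0.018562905834824863 [ 2.14700056e-01  3.23374224e-01  1.18698859e+00 -3.86396635e-05
  1.63146047e+00  2.28394516e+00]
```

arm_command --increments "0 0 0 0 0; 0 0 0 0 0; 0 0 0 0 0; 0 0 0 0 0; 0 0 0 -15 0"

```text
t: 6.2
tool_pos: [0.6461, 0.1933, 0.269]
orientation: [3.042, -0.774, -0.006]
force: [-0.0, 0.5, -0.0]
opening: 0.0541
gripper_force: 0.0
```

arm_command --increments "0 0 0 -30 0; 0 0 0 -70 0; 0 0 0 -100 -0.15; 0 -50 0 -100 -0.3; 0 -100 0 -100 -0.45"

```text
t: 6.7
tool_pos: [0.5601, 0.2416, 0.3732]
orientation: [-3.14, 0.07, -0.004]
force: [-0.4, 2.3, 1.0]
opening: 0.0914
gripper_force: 0.0
```

arm_command --increments "0 -20 0 0 -0.15; 0 -30 0 0 -0.3; 0 -40 0 0 -0.45; 0 -40 0 0 -0.6; 0 -40 0 0 -0.75"

```text
t: 7.2
tool_pos: [0.5192, 0.2436, 0.3732]
orientation: [2.947, 1.09, 0.003]
force: [-0.6, -0.4, 0.6]
opening: 0.0931
gripper_force: 0.0
```

```bash
python3 -c "
from h import *
goal(.43,.27,.33,1.571)
im,m=snap('top','top1')
"
```

```text
goal (0.43, 0.27, 0.33) shift [-50.7 -78.2  43.1] turn -0.863 yaw 0.708
```

arm_command --increments "0 -50 -20 20 -0.15; 0 -85 -40 40 -0.3; 0 -100 -60 43 -0.45; 0 -100 -60 43 -0.6; 0 -100 -60 43 -0.75"

```text
t: 7.75
tool_pos: [0.4037, 0.2248, 0.3296]
orientation: [2.345, 2.089, 0.002]
force: [-0.1, -1.3, 0.7]
opening: 0.0931
gripper_force: 0.0
```

arm_command --increments "0 0 0 0 -0.15; 0 0 0 0 -0.15; 0 0 0 0 -0.15; 0 0 0 0 -0.15"

```text
t: 8.15
tool_pos: [0.4045, 0.2247, 0.3287]
orientation: [2.192, 2.25, 0.001]
force: [0.2, 0.8, 0.0]
opening: 0.0928
gripper_force: 0.0
```

```bash
python3 -c "
from h import *
im,m=snap('wrist','w2')
s=robot.read_state();print(s['tool_pos'],s['q'])
goal(.43,.2,.33,1.61)
print(proj(m,[[.493,.339,.034],[.363,.271,.034]]))
"
```

```text
[0.40448962 0.22466219 0.32861828] [ 3.96108610e-01 -2.62512521e-01  1.65447882e+00  4.63107526e-06
  1.74935585e+00  3.68824960e-01]
goal (0.43, 0.2, 0.33) shift [-25.3  24.8  -1.4] turn -0.012 yaw 1.598
[[341.64757124  93.04289634]
 [246.86629627 140.23729018]]
```

View pics/w2.png

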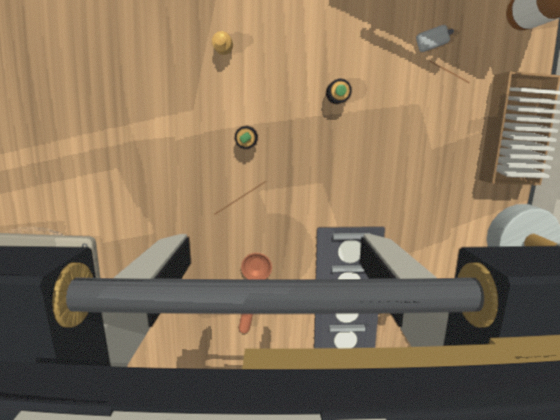

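The wrist view shows holder A at (339,91) and B at (246,137), both close to prediction. The stage spots run along column ~348, from row 252. Next I refine with blob centroids.

```bash
cat >> h.py <<'E'
from scipy.optimize import least_squares
def contours(mask,uv,rad,amin,amax):
    cs,_=cv2.findContours(mask.astype(np.uint8),cv2.RETR_EXTERNAL,cv2.CHAIN_APPROX_NONE); out=[]
    for c in cs:
        h=cv2.convexHull(c); M=cv2.moments(h)
        if M['m00']<amin or M['m00']>amax: continue
        p=np.array([M['m10'],M['m01']])/M['m00']
        if np.hypot(*(p-uv))<rad: out.append((np.hypot(*(p-uv)),p,M['m00']))
    return sorted(out,key=lambda o:o[0])
def hullc(m,x,y,r,z0,z1):
    a=np.linspace(0,2*np.pi,40); P=np.vstack([np.c_[x+r*np.cos(a),y+r*np.sin(a),0*a+z] for z in(z0,z1)])
    h=cv2.convexHull(proj(m,P).astype(np.float32)); M=cv2.moments(h); return np.array([M['m10'],M['m01']])/M['m00'],M['m00']
def puck(im,m,x,y,z0=0,rad=25,thr=60):
    uv,A=hullc(m,x,y,.017,z0,z0+.028)
    o=contours(im.max(2)<thr,uv,rad,A*.5,A*1.6)
    if not o: return None
    f=least_squares(lambda v:hullc(m,v[0],v[1],.017,z0,z0+.028)[0]-o[0][1],[x,y],x_scale=.01,diff_step=1e-4)
    return f.x,o[0][2]/A
def spots(im,m,st,rad=6):
    "white spots: list of (bay index,pixel)"
    out=[]
    for i in range(4):
        P=bay(st,i); uv,A=hullc(m,P[0],P[1],.02,.008,.0081)
        o=contours(im.min(2)>150,uv,rad,A*.7,A*1.25)
        if o: out.append((i,o[0][1]))
    return out
def bay(st,i):
    d=(1.5-i)*.056; return np.array([st[0]-d*np.sin(st[2]),st[1]+d*np.cos(st[2]),.0085])
def fitstage(views,st):
    r=lambda v:np.concatenate([(proj(m,bay(v,i))[0]-p)*1000/m['fx']*np.linalg.norm(bay(v,i)-m['eye']) for m,s in views for i,p in s])
    f=least_squares(r,st,x_scale=[.01,.01,.1],diff_step=1e-4,loss='soft_l1'); return f.x,r(f.x)
ST=np.array([.535,.012,.04])
E
python3 - <<'E'
from h import *
np.set_printoptions(precision=4,suppress=True)
V={}
for n in('w2','top1','scene0'):
    im,m=load(n); V[n]=(im,m); s=spots(im,m,ST); print(n,[(i,p.round(1)) for i,p in s])
    if s:
        f,r=fitstage([(m,s)],ST); print(' ',f,'res mm',r.round(1))
print('all',fitstage([(V[n][1],spots(*V[n],ST)) for n in V],ST))
for n in V:
    for k,p in dict(A=(.493,.339),B=(.363,.271),C=(.616,-.292),D=(.4255,-.352)).items(): print(n,k,puck(*V[n],*p))
E
```

```text
w2 [(0, array([349.1, 251.1]))]
  [0.5328 0.014  0.0573] res mm [0. 0.]
top1 [(0, array([243.9, 204.2])), (1, array([259.3, 204.1])), (2, array([274.4, 203.9])), (3, array([289.4, 203.9]))]
  [0.535  0.0125 0.0345] res mm [ 0.9 -0.1 -0.4  0.1 -0.3  0.2 -0.  -0.1]
scene0 []
all (array([0.5347, 0.0127, 0.0405]), array([ 3.2534,  1.1916,  0.6919,  0.694 , -0.5849,  0.5037, -0.5438,
        0.3134, -0.2841, -0.362 ]))
w2 A None
w2 B (array([0.3618, 0.2739]), 0.6611225320980008)
w2 C None
w2 D None
top1 A None
top1 B None
top1 C None
top1 D (array([ 0.4309, -0.2639]), 0.8829161491578723)
scene0 A (array([0.4958, 0.3352]), 0.5013965039109834)
scene0 B None
scene0 C (array([ 0.6189, -0.2955]), 0.6557629801444416)
scene0 D (array([ 0.4275, -0.3554]), 0.5939642217851955)
```

Run:
```python
from h import *
np.set_printoptions(precision=4,suppress=True)
im,m=load('w2')
print(im[91,325:356].tolist())
for t in(50,70,80,90,100,110):
    print(t,puck(im,m,.493,.339,thr=t),puck(im,m,.363,.271,thr=t))
goal(.492,.33,.12,1.61);goal(.362,.27,.12,1.61)
```

```text
[[81, 107, 134], [45, 60, 72], [20, 19, 18], [29, 32, 29], [44, 40, 43], [55, 64, 75], [71, 114, 142], [96, 163, 205], [102, 174, 216], [85, 145, 175], [76, 119, 119], [80, 122, 84], [92, 139, 88], [97, 147, 95], [95, 144, 90], [93, 143, 91], [91, 141, 89], [93, 142, 91], [95, 145, 94], [88, 140, 90], [87, 140, 107], [86, 143, 145], [86, 147, 178], [80, 134, 169], [65, 95, 117], [47, 58, 67], [71, 87, 102], [93, 126, 152], [108, 147, 180], [107, 146, 179], [108, 147, 181]]
50 None None
70 (array([0.4886, 0.3414]), 0.6584202939492121) (array([0.3605, 0.2745]), 0.761423340393456)
80 (array([0.491 , 0.3429]), 0.8252802314568891) (array([0.3601, 0.2745]), 0.8175055127737105)
90 (array([0.4911, 0.3427]), 0.8514366540932277) (array([0.3602, 0.2743]), 0.8617241486889112)
100 (array([0.4912, 0.3426]), 0.875789185513267) (array([0.3602, 0.2743]), 0.8811372083589993)
110 (array([0.491 , 0.3426]), 0.9163767378799993) (array([0.3603, 0.2737]), 0.936140877424249)
goal (0.492, 0.33, 0.12) shift [102.9  90.3 208.7] turn -0.012 yaw 1.598
goal (0.362, 0.27, 0.12) shift [ 46.5 -41.3 208.6] turn -0.012 yaw 1.598
```

arm_command --increments "0 -10 -41 50 -0.012; 0 -10 -41 100 -0.012; 0 -10 -41 150 -0.012; 0 -10 -41 179 -0.012; 0 -10 -41 179 -0.012"

```text
t: 8.7
tool_pos: [0.3594, 0.2115, 0.1433]
orientation: [-2.173, -2.263, 0.016]
force: [-0.4, 0.5, -0.1]
opening: 0.0934
gripper_force: 0.0
```

```bash
cat >> h.py <<'E'
def look(name,x,y,z0=0):
    im,m=snap('wrist',name)
    for t in(75,90,105): print(name,t,puck(im,m,x,y,z0,rad=60,thr=t))
    return im,m
E
python3 - <<'E'
from h import *
np.set_printoptions(precision=4,suppress=True)
print(robot.read_state()['tool_pos'])
im,m=look('w3',.3605,.274)
goal(.3605,.274,.06,1.61)
E
```

```text
[0.3594 0.2115 0.1433]
w3 75 (array([0.3602, 0.2746]), 0.8644115603943235)
w3 90 (array([0.3601, 0.2746]), 0.8956455773583606)
w3 105 (array([0.36  , 0.2743]), 0.9285021406581918)
goal (0.3605, 0.274, 0.06) shift [61.7  1.9 87.1] turn 0.002 yaw 1.612
```

View pics/w3.png

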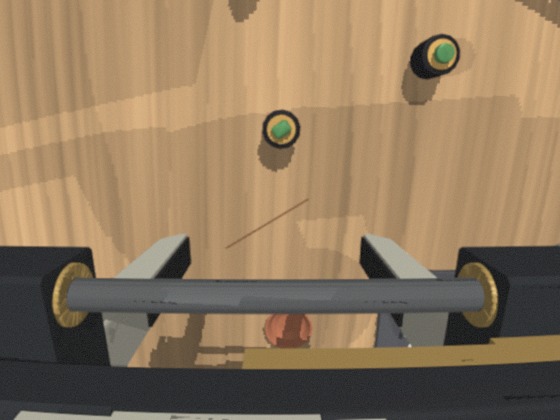

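The view shows B isolated at (282,129), with A at (440,53). Now I grasp B.

arm_command --increments "0 40 1.5 0 0; 0 62 1.5 30 0; 0 62 1.5 70 0; 0 62 1.5 100 0; 0 62 1.5 119 0" --grip_force 12

```text
t: 9.25
tool_pos: [0.3638, 0.2765, 0.0313]
orientation: [2.174, 2.268, 0.002]
force: [0.2, 0.6, -0.9]
opening: 0.0928
gripper_force: 0.0
```

arm_command --increments "0 0 0 0 0; 0 0 0 0 0; 1 0 0 0 0; 1 0 0 0 0; 1 0 0 0 0"

```text
t: 9.75
tool_pos: [0.3635, 0.276, 0.0317]
orientation: [2.173, 2.268, 0.003]
force: [1.0, -0.2, 0.5]
opening: 0.0739
gripper_force: 0.0
```

arm_command --increments "1 0 0 0 0; 1 0 0 0 0; 1 0 0 0 0; 1 0 0 0 0; 1 0 0 0 0"

```text
t: 10.25
tool_pos: [0.3624, 0.2754, 0.0303]
orientation: [-2.173, -2.269, 0.0]
force: [-0.3, -0.7, 0.1]
opening: 0.0336
gripper_force: 0.0
```

arm_command --increments "1 0 0 0 0; 1 0 0 0 0; 1 0 0 0 0; 1 0 0 0 0; 1 0 0 0 0"

```text
t: 10.75
tool_pos: [0.3625, 0.2754, 0.0303]
orientation: [-2.173, -2.269, 0.0]
force: [-0.2, 0.0, 0.4]
opening: 0.0005
gripper_force: 0.0
```

Run:
```python
from h import *
s=robot.read_state();print(s['tool_pos'],s['opening'],s['gripper_force'],s['force'])
goal(.535,-.04,.15,1.61)
```

```text
[0.36251249 0.27542244 0.03034576] 0.000541271488922889 0.0 [-0.22225938  0.04945525  0.35148802]
goal (0.535, -0.04, 0.15) shift [-322.5  158.8 -119.7] turn 0.004 yaw 1.614
```

The fingers closed on nothing, so the holder may have been knocked aside. I rise and look.

arm_command --increments "1 0 0 -50 0; 0.3 0 0 -100 0; 0 0 0 -150 0; 0 -30 0 -200 0; 0 -60 0 -220 0"

```text
t: 11.25
tool_pos: [0.3658, 0.216, 0.2544]
orientation: [2.169, 2.27, 0.007]
force: [0.9, -1.2, 0.8]
opening: 0.028
gripper_force: 0.0
```

Run:
```python
from h import *
s=robot.read_state();print(s['tool_pos'])
snap('wrist','w4');snap('top','top2')
```

```text
[0.36584376 0.21604041 0.25441739]
```

View pics/w4.png

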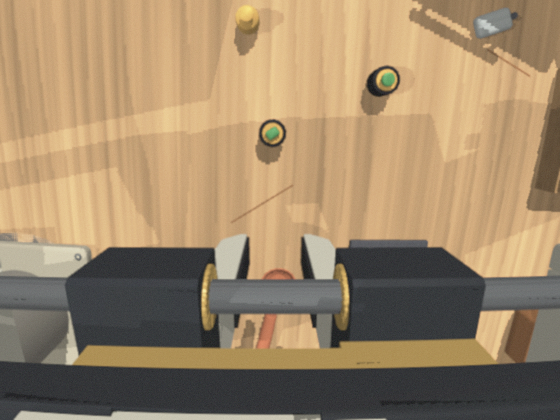

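Run:
```python
from h import *
np.set_printoptions(precision=4,suppress=True)
im,m=load('w4')
for t in(75,90,105): print(puck(im,m,.3605,.274,rad=60,thr=t),puck(im,m,.491,.3425,rad=60,thr=t))
i2,m2=load('top2'); i0,m0=load('top0'); i3,m3=load('w3')
def g(im,m,P,rad):
    hsv=cv2.cvtColor(im,cv2.COLOR_BGR2HSV); k=(hsv[...,0]>40)&(hsv[...,0]<80)&(hsv[...,1]>60)
    return contours(k,proj(m,P)[0],rad,3,2000)[0][1]
P=[.361,.274,.034]
print(tri([(m,g(im,m,P,30)),(m2,g(i2,m2,P,6))]),tri([(m,g(im,m,P,30)),(m3,g(i3,m3,P,30))]))
print(g(i0,m0,P,6),g(i2,m2,P,6))
```

```text
(array([0.3601, 0.2746]), 0.7985915334299724) (array([0.4909, 0.3428]), 0.8137060775017715)
(array([0.3601, 0.2745]), 0.8277314611784032) (array([0.4911, 0.3429]), 0.8375530747695147)
(array([0.36  , 0.2743]), 0.8718351356084609) (array([0.4909, 0.3428]), 0.8718694854718767)Traceback (most recent call last):
  File "<stdin>", line 10, in <module>
  File "<stdin>", line 8, in g
IndexError: list index out of range
```

B has not moved, at (.360,.2745), yet the fingers shut there without contact. I go down again and check from the scene camera before closing.

arm_command --increments "0 0 0 0 0; 0 0 0 0 0; 0 0 0 0 0; 0 0 0 0 0; 0 0 0 0 0"

```text
t: 11.85
tool_pos: [0.3646, 0.2157, 0.2494]
orientation: [-2.172, -2.269, 0.003]
force: [0.2, -0.2, -0.0]
opening: 0.076
gripper_force: 0.0
```

arm_command --increments "0 0 0 0 0; 0 0 0 0 0; 0 0 0 0 0; 0 0 0 0 0; 0 0 0 0 0"

```text
t: 12.35
tool_pos: [0.3651, 0.2155, 0.2504]
orientation: [2.173, 2.269, 0.0]
force: [0.3, -0.4, -0.5]
opening: 0.0928
gripper_force: 0.0
```

Run:
```python
from h import *
print(robot.read_state()['opening'])
goal(.3600,.2745,.028,1.61)
```

```text
0.09279336549599879
goal (0.36, 0.2745, 0.028) shift [ 59.2  -2.6 222.4] turn 0.004 yaw 1.614
```

arm_command --increments "0 50 -2.6 0 0; 0 59 -2.6 50 0; 0 59 -2.6 100 0; 0 59 -2.6 150 0; 0 59 -2.6 190 0"

```text
t: 12.85
tool_pos: [0.3589, 0.2739, 0.0577]
orientation: [-2.172, -2.269, 0.002]
force: [0.6, -0.6, -0.7]
opening: 0.0929
gripper_force: 0.0
```

arm_command --increments "0 0 0 15 0; 0 0 0 30 0; 0 0 0 32 0; 0 0 0 32 0; 0 0 0 32 0"

```text
t: 13.35
tool_pos: [0.3608, 0.2747, 0.0295]
orientation: [2.173, 2.268, 0.003]
force: [0.3, -0.1, -0.4]
opening: 0.0927
gripper_force: 0.0
```

Run:
```python
from h import *
s=robot.read_state();print(s['tool_pos'],s['force'],s['q'])
a,m=snap('scene','s2'); b,_=snap('wrist','w5')
print(proj(m,[.36,.2745,0]))
cv2.imwrite('pics/c3.png',np.hstack([cv2.resize(a[120:230,250:370],(480,440)),cv2.resize(b,None,fx=.57,fy=.57)[:239].repeat(1,0)if 0 else cv2.copyMakeBorder(cv2.resize(b,(320,240)),0,200,0,0,0)]))
```

```text
[0.36076615 0.27474821 0.02947231] [ 0.33557006 -0.08619182 -0.38399655] [ 5.37706520e-01 -9.71492006e-02  2.06792360e+00  1.29542395e-05
  1.16914431e+00  4.94798138e-01]
[[310.42988023 184.73339123]]
```

View pics/c3.png

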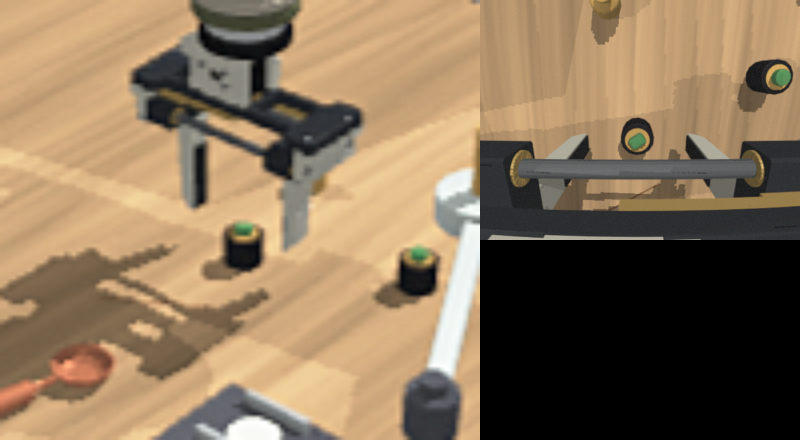

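Run:
```python
from h import *
np.set_printoptions(precision=4,suppress=True)
m=robot.camera_model('wrist');print('eye',m['eye'])
_,ms=load('s2'); p=robot.read_state()['tool_pos']
for y in(0,.03,-.03):
  for z in(0.005,.03,.05): print(y,z,proj(ms,[[p[0]-.055,p[1]+y,z],[p[0]+.055,p[1]+y,z]]).ravel())
print(proj(ms,[[.36,.2745,.0],[.36,.2745,.028]]))
```

```text
eye [0.3573 0.3396 0.2015]
0 0.005 [298.857  177.6119 323.0196 189.735 ]
0 0.03 [298.8222 171.4579 323.2045 183.4552]
0 0.05 [298.794  166.4549 323.3554 178.3473]
0.03 0.005 [304.7406 174.1601 328.8867 186.0291]
0.03 0.03 [304.758  168.0353 329.1236 179.7785]
0.03 0.05 [304.7724 163.0566 329.3169 174.6951]
-0.03 0.005 [292.8577 181.1311 317.0338 193.5159]
-0.03 0.03 [292.7687 174.9476 317.1647 187.2068]
-0.03 0.05 [292.6964 169.92   317.2717 182.0743]
[[310.4299 184.7334]
 [310.5065 177.7894]]
```

The scene image shows the fingertips at (298,171) and (322.5,182), which puts them about 30 mm above the bench. That is higher than the text implies, so the fingers closed above the puck. I descend in small steps and watch the force.

arm_command --increments "0 0 0 5 0; 0 0 0 10 0; 0 0 0 15 0; 0 0 0 18 0; 0 0 0 18 0"

```text
t: 13.95
tool_pos: [0.3594, 0.2739, 0.0095]
orientation: [-2.173, -2.268, 0.002]
force: [0.1, -0.9, 0.1]
opening: 0.0934
gripper_force: 0.0
```

Run:
```python
from h import *
s=robot.read_state();print(s['tool_pos'],s['force'])
a,m=snap('scene','s3')
cv2.imwrite('pics/c4.png',cv2.resize(a[140:210,270:350],(640,560),interpolation=cv2.INTER_CUBIC))
```

```text
[0.35935885 0.27394722 0.00951507] [ 0.09094975 -0.87240724  0.10686352]
```

View pics/c4.png

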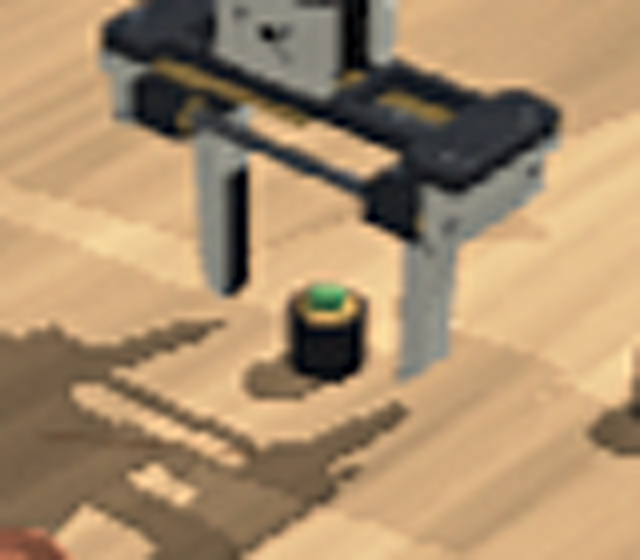

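arm_command --increments "0 0 0 2 0; 0 0 0 4 0; 1 0 0 4 0; 1 0 0 4 0; 1 0 0 4 0" --grip_force 12

```text
t: 14.5
tool_pos: [0.36, 0.2744, 0.0064]
orientation: [2.173, 2.269, 0.0]
force: [-0.6, 0.4, 0.2]
opening: 0.0735
gripper_force: 0.0
```

arm_command --increments "1 0 0 0 0; 1 0 0 0 0; 1 0 0 0 0; 1 0 0 0 0; 1 0 0 0 0"

```text
t: 15.0
tool_pos: [0.36, 0.2743, 0.0064]
orientation: [2.173, 2.269, 0.0]
force: [0.1, 0.8, 0.3]
opening: 0.0338
gripper_force: 10.5
```

arm_command --increments "1 0 0 0 0; 1 0 0 0 0; 1 0 0 0 0; 1 0 0 0 0; 1 0 0 0 0"

```text
t: 15.5
tool_pos: [0.36, 0.2743, 0.0064]
orientation: [2.173, 2.269, 0.0]
force: [0.5, 0.7, -0.4]
opening: 0.0339
gripper_force: 12.0
```

Run:
```python
from h import *
s=robot.read_state();print(s['tool_pos'],s['force'],s['opening'])
goal(.535,-.04,.15,1.61)
```

```text
[0.35999365 0.27433294 0.00635284] [ 0.46674785  0.6768951  -0.39574916] 0.03388860010328109
goal (0.535, -0.04, 0.15) shift [-321.6  161.3 -143.6] turn 0.004 yaw 1.614
```

Holder B is gripped (opening 33.9 mm). I carry it over and view the stage from there.

arm_command --increments "1 0 0 -20 0; 1 0 0 -50 0; 1 -20 10 -90 0; 1 -60 30 -120 0; 1 -100 50 -144 0"

```text
t: 16.0
tool_pos: [0.4129, 0.1797, 0.1502]
orientation: [2.17, 2.271, 0.003]
force: [0.8, 0.6, -0.4]
opening: 0.0336
gripper_force: 12.0
```

arm_command --increments "1 -40 20 0 0; 1 -80 40 0 0; 1 -120 60 0 0; 1 -160 80 0 0; 1 -190 95 0 0"

```text
t: 16.5
tool_pos: [0.516, -0.0082, 0.148]
orientation: [2.174, 2.267, -0.0]
force: [0.3, 0.5, -1.0]
opening: 0.0334
gripper_force: 12.0
```

arm_command --increments "1 -20 10 0 0; 1 -30 16 0 0; 1 -30 16 0 0; 1 -30 16 0 0; 1 -30 16 0 0"

```text
t: 17.0
tool_pos: [0.5321, -0.0337, 0.148]
orientation: [-2.171, -2.27, -0.0]
force: [0.2, 0.4, -1.2]
opening: 0.0336
gripper_force: 12.0
```

Run:
```python
from h import *
np.set_printoptions(precision=4,suppress=True)
s=robot.read_state();print(s['tool_pos'],s['opening'])
im,m=snap('wrist','w6'); s6=spots(im,m,ST,25); print(s6)
t,mt=load('top1'); st=spots(t,mt,ST)
f,r=fitstage([(m,s6)],ST) if s6 else (0,0);print(f,r)
print(fitstage([(m,s6),(mt,st)],ST))
cv2.imwrite('pics/w6v.png',im)
```

```text
[ 0.5321 -0.0337  0.148 ] 0.03355062041789371
[(0, array([279.5828,  52.7391])), (1, array([279.1079, 116.4952])), (2, array([278.48  , 175.9836]))]
[0.5331 0.0135 0.0384] [ 0.0274 -0.0829 -0.0566 -0.0165  0.0284  0.114 ]
(array([0.5342, 0.013 , 0.0413]), array([ 0.93  ,  0.4934,  0.9621,  0.5146,  1.18  ,  0.6133,  0.3798,
        1.2876, -0.8958,  1.0536, -0.8538,  0.8205, -0.5937,  0.103 ]))
```

View pics/w6.png

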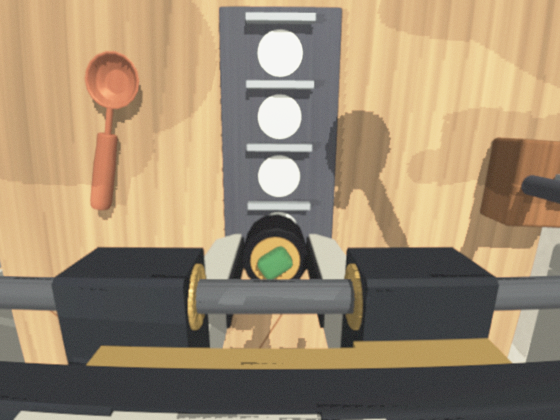

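The view shows three free spots at (280,53), (279,116) and (278,176), and the held holder at (275,259). Next, the bay targets.

```bash
sed -i 's/^ST=.*/ST=np.array([.5332,.0134,.0385])/' h.py
python3 - <<'E'
from h import *
np.set_printoptions(precision=4,suppress=True)
im,m=load('w6'); print(atz(m,[(275,259)],.170), [bay(ST,i)[:2] for i in range(4)])
hsv=cv2.cvtColor(im,cv2.COLOR_BGR2HSV)
b=bay(ST,0); goal(b[0],b[1],.06,1.5708+.0385); goal(b[0],b[1],.0150,1.5708+.0385)
E
```

```text
[[ 0.5317 -0.0323  0.17  ]] [array([0.53  , 0.0973]), array([0.5321, 0.0414]), array([ 0.5343, -0.0146]), array([ 0.5364, -0.0705])]
goal (np.float64(0.5299667988735411), np.float64(0.0973377531893478), 0.06) shift [131.    3.6  88.2] turn 0.006 yaw 1.615
goal (np.float64(0.5299667988735411), np.float64(0.0973377531893478), 0.015) shift [131.    3.6 133.2] turn 0.006 yaw 1.615
```

arm_command --increments "1 40 1 0 0.006; 1 80 2 0 0.006; 1 115 3 20 0.006; 1 130 3.6 50 0.006; 1 130 3.6 80 0.006"

```text
t: 17.55
tool_pos: [0.5306, 0.0985, 0.0681]
orientation: [2.175, 2.266, 0.003]
force: [0.4, -0.1, -0.6]
opening: 0.0338
gripper_force: 12.0
```

arm_command --increments "1 0 0 0 0; 1 0 0 15 0; 1 0 0 30 0; 1 0 0 40 0; 1 0 0 40 0"

```text
t: 18.05
tool_pos: [0.5295, 0.0947, 0.0266]
orientation: [-2.18, -2.26, 0.003]
force: [-0.2, 0.3, -1.6]
opening: 0.034
gripper_force: 12.0
```

Run:
```python
from h import *
s=robot.read_state();print(s['force'],s['opening'])
b=bay(ST,0); goal(b[0],b[1],.0150,1.6093)
```

```text
[-0.18047569  0.27871642 -1.55729802] 0.03395221107042081
goal (np.float64(0.5299667988735411), np.float64(0.0973377531893478), 0.015) shift [ 2.7  0.6 11.6] turn -0.002 yaw 1.607
```

arm_command --increments "1 1.5 0.5 4 0; 1 2 0.5 8 0; 1 2 0.5 10 0; 1 2 0.5 10.5 0; 1 2 0.5 10.5 0"

```text
t: 18.55
tool_pos: [0.5311, 0.0971, 0.0177]
orientation: [2.18, 2.262, 0.0]
force: [-0.7, 0.2, -1.4]
opening: 0.0338
gripper_force: 12.0
```

Run:
```python
from h import *
s=robot.read_state();print(s['force'],s['opening'])
b=bay(ST,0); goal(b[0],b[1],.0150,1.6093)
```

```text
[-0.67258979  0.22551115 -1.41783172] 0.03383624077690097
goal (np.float64(0.5299667988735411), np.float64(0.0973377531893478), 0.015) shift [ 0.3 -1.1  2.7] turn -0.001 yaw 1.608
```

arm_command --increments "1 0 -0.6 1 0; 1 0 -0.8 2.5 0; 1 0 -0.8 2.5 0; 0.5 0 -0.8 2.5 0; 0.4 0 -0.8 2.5 0"

```text
t: 19.05
tool_pos: [0.5304, 0.0971, 0.0153]
orientation: [2.18, 2.262, 0.0]
force: [0.6, -0.0, -0.6]
opening: 0.0456
gripper_force: 0.0
```

arm_command --increments "0 0 0 0 0; 0 0 0 0 0; 0 0 0 0 0; 0 0 0 0 0; 0 0 0 -5 0"

```text
t: 19.55
tool_pos: [0.5296, 0.097, 0.0196]
orientation: [-2.179, -2.261, 0.002]
force: [0.6, -0.1, -0.9]
opening: 0.0852
gripper_force: 0.0
```

arm_command --increments "0 0 0 -30 0; 0 0 0 -70 0; 0 -20 0 -110 0; 0 -50 0 -125 0; 0 -65 0 -130 0"

```text
t: 20.05
tool_pos: [0.5345, 0.0305, 0.1536]
orientation: [2.178, 2.259, 0.005]
force: [1.2, 0.6, 0.5]
opening: 0.093
gripper_force: 0.0
```

Run:
```python
from h import *
np.set_printoptions(precision=4,suppress=True)
b=bay(ST,0); print(robot.read_state()['tool_pos'],b); look('w7',b[0],b[1],.008)
goal(.4911,.2725,.15,1.61)
```

```text
[0.5345 0.0305 0.1536] [0.53   0.0973 0.0085]
w7 75 (array([0.5294, 0.0975]), 0.8327080378876586)
w7 90 (array([0.5293, 0.0975]), 0.8556228536722822)
w7 105 None
goal (0.4911, 0.2725, 0.15) shift [244.8 -34.3   2.1] turn -0.004 yaw 1.606
```

B is placed within 1 mm. Next is A.

arm_command --increments "0 50 -20 0 0; 0 100 -34 0 0; 0 150 -34 0 0; 0 200 -34 0 0; 0 245 -34 0 0"

```text
t: 20.6
tool_pos: [0.488, 0.277, 0.1485]
orientation: [-2.18, -2.261, 0.003]
force: [0.1, 0.3, -0.4]
opening: 0.0931
gripper_force: 0.0
```

Run:
```python
from h import *
np.set_printoptions(precision=4,suppress=True)
look('w8',.4911,.3428)
goal(.4911,.3428,.04,1.61)
```

```text
w8 75 (array([0.4916, 0.3428]), 0.8654820092912762)
w8 90 (array([0.4917, 0.3427]), 0.9044224189981406)
w8 105 (array([0.4894, 0.3342]), 1.494809275844149)
goal (0.4911, 0.3428, 0.04) shift [ 58.1   7.  108.7] turn 0.001 yaw 1.611
```

arm_command --increments "0 40 5 0 0; 0 60 5 30 0; 0 60 5 70 0; 0 60 5 105 0; 0 60 5 105 0"

```text
t: 21.15
tool_pos: [0.4866, 0.3328, 0.0373]
orientation: [-2.177, -2.259, 0.02]
force: [-0.5, -0.7, -0.2]
opening: 0.0931
gripper_force: 0.0
```

arm_command --increments "0 0 0 0 0; 0 0 0 0 0; 0 0 0 0 0"

```text
t: 21.45
tool_pos: [0.4942, 0.3361, 0.0478]
orientation: [2.18, 2.261, 0.006]
force: [0.2, 0.9, 0.3]
opening: 0.0931
gripper_force: 0.0
```

Run:
```python
from h import *
goal(.4915,.3427,.0064,1.61)
```

```text
goal (0.4915, 0.3427, 0.0064) shift [ 6.6 -2.6 41.4] turn -0.003 yaw 1.607
```

arm_command --increments "0 6.5 -2.5 10 0; 0 6.5 -2.5 20 0; 0 6.5 -2.5 30 0; 0 6.5 -2.5 38 0; 0 6.5 -2.5 38 0"

```text
t: 21.95
tool_pos: [0.4882, 0.3408, 0.0048]
orientation: [-2.179, -2.261, 0.005]
force: [-0.2, 0.2, -0.6]
opening: 0.093
gripper_force: 0.0
```

Run:
```python
from h import *
goal(.4915,.3427,.0064,1.61)
```

```text
goal (0.4915, 0.3427, 0.0064) shift [ 1.8  3.3 -1.6] turn -0.002 yaw 1.608
```

arm_command --increments "0 0 0 0 0; 0 0 0 0 0; 1 0 0 0 0; 1 0 0 0 0; 1 0 0 0 0"

```text
t: 22.45
tool_pos: [0.4899, 0.3418, 0.0075]
orientation: [2.18, 2.262, 0.001]
force: [-0.3, -0.7, -0.3]
opening: 0.0731
gripper_force: 0.0
```

arm_command --increments "1 0 0 0 0; 1 0 0 0 0; 1 0 0 0 0; 1 0 0 0 0; 1 0 0 0 0"

```text
t: 22.95
tool_pos: [0.4898, 0.3417, 0.0072]
orientation: [2.18, 2.262, 0.0]
force: [-0.6, -0.4, -0.3]
opening: 0.0336
gripper_force: 10.3
```

arm_command --increments "1 0 0 0 0; 1 0 0 0 0; 1 0 0 0 0"

```text
t: 23.25
tool_pos: [0.4897, 0.3417, 0.0072]
orientation: [2.18, 2.262, 0.0]
force: [1.1, 0.4, -0.0]
opening: 0.0337
gripper_force: 12.0
```

Run:
```python
from h import *
b=bay(ST,1)
goal(b[0],b[1]-.08,.15,1.61)
```

```text
goal (np.float64(0.5321222662911804), np.float64(-0.03862074893688407), 0.15) shift [-381.6   28.3 -142.8] turn -0.002 yaw 1.608
```

arm_command --increments "1 0 0 -20 0; 1 0 0 -55 0; 1 -30 3 -90 0; 1 -70 6 -110 0; 1 -110 10 -115 0"

```text
t: 23.75
tool_pos: [0.5055, 0.232, 0.1258]
orientation: [2.177, 2.262, 0.008]
force: [0.8, -0.6, -0.5]
opening: 0.0334
gripper_force: 12.0
```

arm_command --increments "1 -45 5 0 0; 1 -90 10 0 0; 1 -130 14 0 0; 1 -165 18 0 0; 1 -190 20 0 0"

```text
t: 24.25
tool_pos: [0.5307, 0.0407, 0.1221]
orientation: [2.181, 2.26, -0.0]
force: [0.7, -0.1, -0.2]
opening: 0.0335
gripper_force: 12.0
```

arm_command --increments "1 0 0 10 0; 1 0 0 30 0; 1 0 0 50 0; 1 0 0 60 0; 1 0 0 60 0"

```text
t: 24.75
tool_pos: [0.5289, 0.0437, 0.0599]
orientation: [-2.177, -2.261, 0.004]
force: [-0.5, -0.2, -0.9]
opening: 0.0338
gripper_force: 12.0
```

arm_command --increments "1 0 0 0 0; 1 0 0 0 0; 1 0 0 0 0"

```text
t: 25.05
tool_pos: [0.5316, 0.0432, 0.0633]
orientation: [2.179, 2.261, 0.002]
force: [-0.4, -0.4, 0.5]
opening: 0.0337
gripper_force: 12.0
```

Run:
```python
from h import *
b=bay(ST,1)
goal(b[0],b[1]-.001,.0157,1.61)
```

```text
goal (np.float64(0.5321222662911804), np.float64(0.040379251063115934), 0.0157) shift [-2.8  0.3 47.6] turn -0.002 yaw 1.608
```

arm_command --increments "1 -3 0.3 12 0; 1 -3 0.3 24 0; 1 -3 0.3 34 0; 1 -3 0.3 41 0; 1 -3 0.3 44 0"

```text
t: 25.55
tool_pos: [0.53, 0.04, 0.0165]
orientation: [-2.179, -2.261, 0.003]
force: [0.8, 0.5, -0.4]
opening: 0.0338
gripper_force: 12.0
```

arm_command --increments "1 0 0 0 0; 1 0 0 0 0; 1 0 0 0 0"

```text
t: 25.85
tool_pos: [0.5317, 0.04, 0.0187]
orientation: [2.179, 2.262, 0.001]
force: [0.5, 0.7, -1.1]
opening: 0.0338
gripper_force: 12.0
```

Run:
```python
from h import *
b=bay(ST,1)
goal(b[0],b[1]-.001,.0157,1.61)
```

```text
goal (np.float64(0.5321222662911804), np.float64(0.040379251063115934), 0.0157) shift [0.3 0.4 3. ] turn -0.002 yaw 1.608
```

arm_command --increments "1 0.3 0.4 2 0; 1 0.3 0.4 2.8 0; 1 0.3 0.4 2.8 0; 0.4 0.3 0.4 2.8 0; 0 0.3 0.4 2.8 0"

```text
t: 26.35
tool_pos: [0.5317, 0.0403, 0.0155]
orientation: [2.18, 2.262, 0.0]
force: [0.1, -0.3, -0.1]
opening: 0.0453
gripper_force: 0.0
```

arm_command --increments "0 0 0 0 0; 0 0 0 0 0; 0 0 0 0 0; 0 0 0 0 0; 0 0 0 -5 0"

```text
t: 26.85
tool_pos: [0.5308, 0.0404, 0.0198]
orientation: [-2.179, -2.261, 0.002]
force: [0.1, -0.1, -0.7]
opening: 0.0851
gripper_force: 0.0
```

arm_command --increments "0 0 0 -30 0; 0 0 0 -70 0; 0 -20 0 -110 0; 0 -50 0 -130 0; 0 -70 0 -140 0"

```text
t: 27.35
tool_pos: [0.5358, -0.0311, 0.1642]
orientation: [2.176, 2.259, 0.004]
force: [0.9, 0.3, 0.0]
opening: 0.0929
gripper_force: 0.0
```

Run:
```python
from h import *
np.set_printoptions(precision=4,suppress=True)
for i in(0,1):
    b=bay(ST,i); print(b); look(f'w9{i}',b[0],b[1],.008)
goal(.53,-.4,.2,1.61)
```

```text
[0.53   0.0973 0.0085]
w90 75 (array([0.5284, 0.1017]), 1.384028500943401)
w90 90 (array([0.5283, 0.1026]), 1.5166279278444588)
w90 105 None
[0.5321 0.0414 0.0085]
w91 75 (array([0.5304, 0.0478]), 1.560027519361789)
w91 90 None
w91 105 None
goal (0.53, -0.4, 0.2) shift [-367.6  -18.3  -36.2] turn -0.005 yaw 1.605
```

arm_command --increments "0 -50 -5 -20 0; 0 -100 -8 -36 0; 0 -150 -12 -36 0; 0 -200 -15 -36 0; 0 -250 -18 -36 0"

```text
t: 27.95
tool_pos: [0.5254, -0.2744, 0.196]
orientation: [-2.179, -2.263, -0.001]
force: [0.7, 0.8, -0.1]
opening: 0.093
gripper_force: 0.0
```

arm_command --increments "0 -50 0 0 0; 0 -90 0 0 0; 0 -120 0 0 0; 0 -120 0 0 0; 0 -120 0 0 0"

```text
t: 28.45
tool_pos: [0.5298, -0.3926, 0.1951]
orientation: [-2.179, -2.26, -0.001]
force: [-0.9, 1.0, 0.1]
opening: 0.0932
gripper_force: 0.0
```

Run:
```python
from h import *
np.set_printoptions(precision=4,suppress=True)
for n in('w7','w90','w91'):
  im,m=load(n)
  for i in(0,1):
    b=bay(ST,i); print(n,i,[puck(im,m,b[0],b[1],.008,thr=t) for t in(50,60,68)])
im,m=snap('wrist','w10'); print(robot.read_state()['tool_pos'])
for p in((.616,-.292),(.4255,-.352)): print([puck(im,m,*p,rad=60,thr=t) for t in(75,90,105)])
e,d=0,0
o=contours(im.min(2)>150,proj(m,[.43,-.265,.022])[0],40,100,3000); print(o, [atz(m,x[1],.022) for x in o])
goal(.6161,-.36,.15,1.61)
```

```text
w7 0 [(array([0.53  , 0.0935]), 0.5245856042122744), (array([0.5294, 0.0975]), 0.7966990416546788), (array([0.5294, 0.0974]), 0.8118391877980907)]
w7 1 [None, None, None]
w90 0 [None, (array([0.5292, 0.0974]), 0.8325274362726888), (array([0.5324, 0.1002]), 1.0973745674570294)]
w90 1 [None, (array([0.5306, 0.0418]), 0.8090156857577198), (array([0.5303, 0.0422]), 0.8638199741477588)]
w91 0 [None, (array([0.529 , 0.0968]), 0.8034151071142372), (array([0.5324, 0.1   ]), 1.098454553229635)]
w91 1 [None, (array([0.5305, 0.0417]), 0.8067161511200123), (array([0.5296, 0.0431]), 0.9174333839163541)]
[ 0.5301 -0.392   0.1955]
[(array([ 0.615 , -0.2924]), 0.832576488587161), (array([ 0.6149, -0.2925]), 0.8649139780235332), (array([ 0.6149, -0.2924]), 0.8899641458967793)]
[(array([ 0.4228, -0.3522]), 0.8460591920564854), (array([ 0.4228, -0.3522]), 0.8833997835758193), (array([ 0.4228, -0.3523]), 0.9114052272153197)]
[(np.float64(0.9358817106840904), array([180.3431,  61.6205]), 548.5)] [array([[ 0.4292, -0.2655,  0.022 ]])]
goal (0.6161, -0.36, 0.15) shift [28.7 87.2 45.5] turn -0.002 yaw 1.608
```

View pics/w10.png

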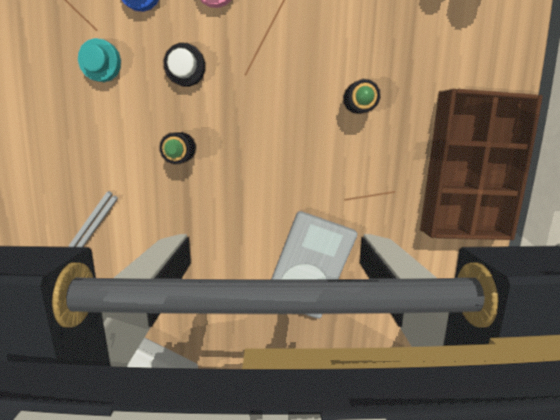

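The view shows C at (362,97), D at (177,148) and the switch at (182,63). The scale and tray are near C, so I approach with the gripper part-closed.

arm_command --increments "0.35 30 30 0 0; 0.35 60 60 0 0; 0.35 96 88 20 0; 0.35 96 88 60 0; 0.35 96 88 100 0"

```text
t: 29.0
tool_pos: [0.6165, -0.2905, 0.0967]
orientation: [2.173, 2.266, 0.002]
force: [0.5, 0.7, -0.5]
opening: 0.0613
gripper_force: 0.0
```

arm_command --increments "0.35 0 0 30 0; 0.35 0 0 45 0; 0.35 0 0 45 0; 0.35 0 0 45 0; 0.35 0 0 45 0"

```text
t: 29.5
tool_pos: [0.6161, -0.2949, 0.0544]
orientation: [2.177, 2.259, 0.002]
force: [-0.1, -0.0, 0.1]
opening: 0.0603
gripper_force: 0.0
```

Run:
```python
from h import *
goal(.615,-.2925,.0070,1.61); s=robot.read_state(); print(s['opening'],s['force'])
```

```text
goal (0.615, -0.2925, 0.007) shift [ 2.5 -1.1 47.3] turn -0.002 yaw 1.608
0.060291013261521406 [-0.09764036 -0.02878102  0.05987375]
```

arm_command --increments "0.35 2.5 -1.1 15 0; 0.35 2.5 -1.1 30 0; 0.35 2.5 -1.1 42 0; 0.35 2.5 -1.1 45 0; 0.35 2.5 -1.1 45 0"

```text
t: 30.0
tool_pos: [0.6121, -0.2912, 0.0045]
orientation: [-2.178, -2.26, 0.001]
force: [0.2, -1.2, 0.1]
opening: 0.0605
gripper_force: 0.0
```

arm_command --increments "0.35 0 0 0 0; 1 0 0 0 0; 1 0 0 0 0; 1 0 0 0 0; 1 0 0 0 0"

```text
t: 30.5
tool_pos: [0.6136, -0.2918, 0.0068]
orientation: [2.179, 2.262, 0.001]
force: [-0.2, -0.2, 1.1]
opening: 0.0338
gripper_force: 12.1
```

arm_command --increments "1 0 0 0 0; 1 0 0 0 0; 1 0 0 0 0"

```text
t: 30.8
tool_pos: [0.6136, -0.2919, 0.0068]
orientation: [2.179, 2.262, 0.0]
force: [0.6, 0.5, 2.7]
opening: 0.0332
gripper_force: 12.0
```

Run:
```python
from h import *
s=robot.read_state(); print(s['opening'],s['gripper_force'],s['tool_pos'],s['tool_pos'][1]+.2925)
b=bay(ST,2); goal(b[0],b[1]+s['tool_pos'][1]+.2925,.12,1.61)
```

```text
0.033238663086411574 12.000495940446854 [ 0.61359546 -0.291854    0.00679834] 0.0006459964057659584
goal (np.float64(0.5342777337088196), np.float64(-0.013933254657349958), 0.12) shift [ 280.6  -68.9 -113.4] turn -0.002 yaw 1.608
```

arm_command --increments "1 0 0 -20 0; 1 0 0 -60 0; 1 10 -20 -95 0; 1 40 -40 -113 0; 1 80 -60 -113 0"

```text
t: 31.3
tool_pos: [0.5516, -0.2155, 0.1233]
orientation: [2.178, 2.255, 0.002]
force: [-0.0, -0.4, -0.4]
opening: 0.0334
gripper_force: 12.0
```

arm_command --increments "1 45 -5 0 0; 1 90 -9 0 0; 1 135 -9 0 0; 1 175 -9 0 0; 1 200 -9 0 0"

```text
t: 31.8
tool_pos: [0.5329, -0.0117, 0.119]
orientation: [-2.178, -2.263, 0.0]
force: [0.1, -1.2, -1.0]
opening: 0.0336
gripper_force: 12.0
```

arm_command --increments "1 0 0 10 0; 1 0 0 30 0; 1 0 0 50 0; 1 0 0 60 0; 1 0 0 60 0"

```text
t: 32.3
tool_pos: [0.532, -0.0149, 0.057]
orientation: [-2.178, -2.259, 0.004]
force: [-0.2, 0.6, -1.0]
opening: 0.0336
gripper_force: 12.0
```

arm_command --increments "1 0 0 0 0; 1 0 0 0 0; 1 0 0 0 0"

```text
t: 32.6
tool_pos: [0.5348, -0.0147, 0.0605]
orientation: [2.179, 2.261, 0.002]
force: [0.3, 0.4, -1.0]
opening: 0.0337
gripper_force: 12.0
```

Run:
```python
from h import *
b=bay(ST,2); goal(b[0],b[1]+.00065,.0153,1.6093)
```

```text
goal (np.float64(0.5342777337088196), np.float64(-0.013929251063115933), 0.0153) shift [ 0.8 -0.6 45.2] turn -0.002 yaw 1.608
```

arm_command --increments "1 0.8 0 12 0; 1 0.8 0 24 0; 1 0.8 0 34 0; 1 0.8 0 40 0; 1 0.8 0 42 0"

```text
t: 33.1
tool_pos: [0.5327, -0.0135, 0.0157]
orientation: [-2.179, -2.261, 0.002]
force: [-1.1, 0.3, -0.7]
opening: 0.0337
gripper_force: 12.0
```

arm_command --increments "1 0 0 0 0; 1 0 0 0 0; 1 0 0 0 0"

```text
t: 33.4
tool_pos: [0.5344, -0.0137, 0.0179]
orientation: [2.179, 2.262, 0.001]
force: [-0.3, -0.3, -0.5]
opening: 0.0336
gripper_force: 12.0
```

Run:
```python
from h import *
b=bay(ST,2); goal(b[0],b[1]+.00065,.0153,1.6093)
```

```text
goal (np.float64(0.5342777337088196), np.float64(-0.013929251063115933), 0.0153) shift [-0.2 -0.1  2.6] turn -0.002 yaw 1.608
```

arm_command --increments "1 0 0 1.5 0; 1 0 0 2.5 0; 1 0 0 2.5 0; 0.4 0 0 2.5 0; 0 0 0 2.5 0"

```text
t: 33.9
tool_pos: [0.5339, -0.0136, 0.0149]
orientation: [2.18, 2.262, 0.0]
force: [-0.1, 0.6, -1.1]
opening: 0.0449
gripper_force: 0.0
```

arm_command --increments "0 0 0 0 0; 0 0 0 0 0; 0 0 0 0 0; 0 0 0 0 0; 0 0 0 -5 0"

```text
t: 34.4
tool_pos: [0.5332, -0.0136, 0.0193]
orientation: [-2.179, -2.261, 0.001]
force: [-0.2, -0.2, -0.0]
opening: 0.0851
gripper_force: 0.0
```

arm_command --increments "0 0 0 -30 0; 0 0 0 -70 0; 0 -30 0 -110 0; 0 -60 0 -140 0; 0 -75 0 -140 0"

```text
t: 34.9
tool_pos: [0.54, -0.0913, 0.1664]
orientation: [2.174, 2.255, 0.007]
force: [-0.2, 0.3, 0.0]
opening: 0.0929
gripper_force: 0.0
```

Run:
```python
from h import *
np.set_printoptions(precision=4,suppress=True)
im,m=snap('wrist','w11'); s=spots(im,m,ST,20);print(s)
for i in range(3): print(bay(ST,i)[:2],[puck(im,m,*bay(ST,i)[:2],.008,thr=t) for t in(56,60,64)])
goal(.4228,-.415,.17,1.6093)
```

```text
[(3, array([271.0959, 171.0662]))]
[0.53   0.0973] [None, None, None]
[0.5321 0.0414] [(array([0.5304, 0.0369]), 0.5924169685143931), (array([0.5334, 0.0432]), 1.0151220470527196), (array([0.5336, 0.0441]), 1.0945542099899714)]
[ 0.5343 -0.0146] [(array([ 0.5331, -0.0143]), 0.7927500310146016), (array([ 0.5329, -0.0141]), 0.8132672399670721), (array([ 0.5328, -0.0138]), 0.8499362942651043)]
goal (0.4228, -0.415, 0.17) shift [-318.3 -127.1   -6.4] turn -0.003 yaw 1.606
```

C is placed within 1.5 mm. Now D.

arm_command --increments "0.35 -46 -18 0 0; 0.35 -92 -37 0 0; 0.35 -138 -55 0 0; 0.35 -184 -73 0 0; 0.35 -230 -92 0 0"

```text
t: 35.45
tool_pos: [0.4519, -0.3225, 0.1585]
orientation: [-2.178, -2.261, -0.0]
force: [1.3, -0.8, 0.4]
opening: 0.0612
gripper_force: 0.0
```

arm_command --increments "0.35 -45 -18 0 0; 0.35 -75 -30 0 0; 0.35 -88 -35 0 0; 0.35 -88 -35 0 0; 0.35 -88 -35 0 0"

```text
t: 35.95
tool_pos: [0.4218, -0.4096, 0.159]
orientation: [-2.179, -2.261, -0.001]
force: [-0.1, 0.9, -0.3]
opening: 0.0609
gripper_force: 0.0
```

Run:
```python
from h import *
np.set_printoptions(precision=4,suppress=True)
im,m=look('w12',.4228,-.3522); print(robot.read_state()['tool_pos'])
o=contours(im.min(2)>150,proj(m,[.43,-.265,.022])[0],40,100,5000); print([atz(m,x[1],.022) for x in o])
goal(.4228,-.3522,.05,1.6093)
```

```text
w12 75 (array([ 0.4223, -0.3521]), 0.8474580876613299)
w12 90 (array([ 0.4222, -0.3522]), 0.888641256068198)
w12 105 (array([ 0.4222, -0.3523]), 0.9183846554731583)
[ 0.4221 -0.4093  0.1592]
[array([[ 0.4285, -0.2656,  0.022 ]])]
goal (0.4228, -0.3522, 0.05) shift [ 56.9   2.9 109.3] turn -0.0 yaw 1.609
```

arm_command --increments "0.35 30 2.5 0 0; 0.35 57 2.5 0 0; 0.35 57 2.5 40 0; 0.35 57 2.5 80 0; 0.35 57 2.5 105 0"

```text
t: 36.5
tool_pos: [0.4218, -0.3507, 0.0521]
orientation: [-2.175, -2.263, -0.001]
force: [0.2, 0.4, -0.2]
opening: 0.0607
gripper_force: 0.0
```

arm_command --increments "0.35 0 0 0 0; 0.35 0 0 0 0; 0.35 0 0 0 0; 0.35 0 0 0 0"

```text
t: 36.9
tool_pos: [0.4232, -0.355, 0.0571]
orientation: [2.177, 2.26, -0.0]
force: [0.2, -0.0, -0.3]
opening: 0.0605
gripper_force: 0.0
```

Run:
```python
from h import *
goal(.4224,-.3522,.0070,1.6093)
```

```text
goal (0.4224, -0.3522, 0.007) shift [ 2.9 -0.9 50.1] turn -0.001 yaw 1.608
```

arm_command --increments "0.35 2.5 -0.8 15 0; 0.35 2.5 -0.8 30 0; 0.35 2.5 -0.8 42 0; 0.35 2.5 -0.8 48 0; 0.35 2.5 -0.8 48 0"

```text
t: 37.4
tool_pos: [0.4198, -0.3505, 0.0048]
orientation: [-2.178, -2.26, -0.0]
force: [0.2, 0.7, -0.4]
opening: 0.0607
gripper_force: 0.0
```

arm_command --increments "0.35 0 0 0 0; 1 0 0 0 0; 1 0 0 0 0; 1 0 0 0 0; 1 0 0 0 0"

```text
t: 37.9
tool_pos: [0.4213, -0.3518, 0.0073]
orientation: [2.179, 2.262, 0.0]
force: [0.3, 0.3, 1.4]
opening: 0.0337
gripper_force: 12.1
```

arm_command --increments "1 0 0 0 0; 1 0 0 0 0; 1 0 0 0 0"

```text
t: 38.2
tool_pos: [0.4213, -0.3518, 0.0072]
orientation: [2.179, 2.262, 0.0]
force: [1.1, 1.0, 3.4]
opening: 0.0336
gripper_force: 12.0
```

Run:
```python
from h import *
s=robot.read_state(); o=s['tool_pos'][1]+.3522; print(s['opening'],s['gripper_force'],s['tool_pos'],o)
b=bay(ST,3); goal(b[0],b[1]+o,.12,1.6093)
```

```text
0.03362822641168089 12.000585794448853 [ 0.42130702 -0.35177964  0.00724124] 0.0004203581876615625
goal (np.float64(0.5364332011264589), np.float64(-0.07011739500168625), 0.12) shift [ 277.1  125.5 -112.8] turn -0.001 yaw 1.608
```

arm_command --increments "1 0 0 -20 0; 1 0 0 -60 0; 1 20 9 -95 0; 1 60 27 -113 0; 1 100 45 -113 0"

```text
t: 38.7
tool_pos: [0.4642, -0.2507, 0.1236]
orientation: [2.178, 2.256, 0.002]
force: [0.7, -0.0, -0.2]
opening: 0.0335
gripper_force: 12.0
```

arm_command --increments "1 42 19 0 0; 1 84 38 0 0; 1 126 57 0 0; 1 160 73 0 0; 1 177 80 0 0"

```text
t: 39.2
tool_pos: [0.536, -0.067, 0.1194]
orientation: [-2.177, -2.264, -0.0]
force: [-0.6, -0.2, -0.4]
opening: 0.0331
gripper_force: 12.0
```

arm_command --increments "1 0 0 10 0; 1 0 0 30 0; 1 0 0 50 0; 1 0 0 60 0; 1 0 0 60 0"

```text
t: 39.7
tool_pos: [0.5335, -0.0704, 0.0574]
orientation: [-2.178, -2.259, 0.004]
force: [0.1, 0.5, -0.3]
opening: 0.0337
gripper_force: 12.0
```

arm_command --increments "1 0 0 0 0; 1 0 0 0 0; 1 0 0 0 0"

```text
t: 40.0
tool_pos: [0.5365, -0.0704, 0.061]
orientation: [2.179, 2.261, 0.002]
force: [0.0, 1.2, 0.2]
opening: 0.0335
gripper_force: 12.0
```

Run:
```python
from h import *
b=bay(ST,3); goal(b[0],b[1]+.0004,.0157,1.6093)
```

```text
goal (np.float64(0.5364332011264589), np.float64(-0.07013775318934781), 0.0157) shift [ 0.3 -0.1 45.3] turn -0.002 yaw 1.608
```

arm_command --increments "1 0.3 0.5 12 0; 1 0.3 0.5 24 0; 1 0.3 0.5 34 0; 1 0.3 0.5 40 0; 1 0.3 0.5 42 0"

```text
t: 40.5
tool_pos: [0.535, -0.0695, 0.0162]
orientation: [-2.178, -2.261, 0.002]
force: [0.0, -0.1, -0.8]
opening: 0.0339
gripper_force: 12.0
```

arm_command --increments "1 0 0 0 0; 1 0 0 0 0; 1 0 0 0 0"

```text
t: 40.8
tool_pos: [0.5367, -0.0699, 0.0184]
orientation: [2.179, 2.262, 0.001]
force: [0.5, 0.4, -0.9]
opening: 0.0338
gripper_force: 12.0
```

Run:
```python
from h import *
b=bay(ST,3); goal(b[0],b[1]+.0004,.0157,1.6093)
```

```text
goal (np.float64(0.5364332011264589), np.float64(-0.07013775318934781), 0.0157) shift [-0.2 -0.2  2.7] turn -0.001 yaw 1.608
```

arm_command --increments "1 0 0 1.5 0; 1 0 0 2.6 0; 1 0 0 2.6 0; 0.4 0 0 2.6 0; 0 0 0 2.6 0"

```text
t: 41.3
tool_pos: [0.5362, -0.0698, 0.0153]
orientation: [2.18, 2.262, 0.0]
force: [0.5, -0.2, -0.6]
opening: 0.0451
gripper_force: 0.0
```

arm_command --increments "0 0 0 0 0; 0 0 0 0 0; 0 0 0 0 0; 0 0 0 0 0; 0 0 0 -5 0"

```text
t: 41.8
tool_pos: [0.5355, -0.0696, 0.0197]
orientation: [-2.179, -2.261, 0.001]
force: [-0.2, 0.8, 0.0]
opening: 0.0849
gripper_force: 0.0
```

arm_command --increments "0 0 0 -30 0; 0 0 0 -70 0; 0 -30 0 -110 0; 0 -60 0 -150 0; 0 -80 0 -190 0"

```text
t: 42.3
tool_pos: [0.5388, -0.1512, 0.2125]
orientation: [2.18, 2.261, -0.0]
force: [0.6, 0.2, 0.1]
opening: 0.0927
gripper_force: 0.0
```

arm_command --increments "0 0 0 0 0; 0 0 0 0 0; 0 0 0 0 0"

```text
t: 42.6
tool_pos: [0.5383, -0.1491, 0.2089]
orientation: [-2.178, -2.261, 0.001]
force: [0.0, 0.2, -0.4]
opening: 0.0929
gripper_force: 0.0
```

Run:
```python
from h import *
np.set_printoptions(precision=4,suppress=True)
im,m=snap('wrist','w13'); a,ma=snap('top','top3'); print(robot.read_state()['tool_pos'])
for i in range(4): print(bay(ST,i)[:2],[puck(im,m,*bay(ST,i)[:2],.008,thr=t) for t in(55,60,65)])
# lamp handle top from top view
hsv=cv2.cvtColor(a,cv2.COLOR_BGR2HSV); print(proj(ma,[.647,.193,.274]))
v=np.zeros((420,760,3),np.uint8); v[:,:560]=im; c=cv2.resize(a[170:230,230:305],(200,160)); v[:160,560:]=c; c=cv2.resize(a[120:210,200:300],(200,180)); v[180:360,560:]=c
cv2.imwrite('pics/v13.png',v)
goal(.647,.1935,.35,-.5)
```

```text
[ 0.5381 -0.1487  0.2083]
[0.53   0.0973] [None, None, None]
[0.5321 0.0414] [None, None, None]
[ 0.5343 -0.0146] [(array([ 0.5313, -0.0172]), 0.6159272931143999), (array([ 0.536 , -0.0117]), 1.0402224004074383), (array([ 0.5325, -0.0103]), 1.2873393310286585)]
[ 0.5364 -0.0705] [(array([ 0.5355, -0.0703]), 0.7451722047417798), (array([ 0.5355, -0.0701]), 0.7885027996617303), (array([ 0.5353, -0.0698]), 0.8158694911901201)]
[[206.2288 160.8103]]
goal (0.647, 0.1935, 0.35) shift [ 338.1  121.3 -141.6] turn 2.109 yaw 1.609
```

View pics/v13.png

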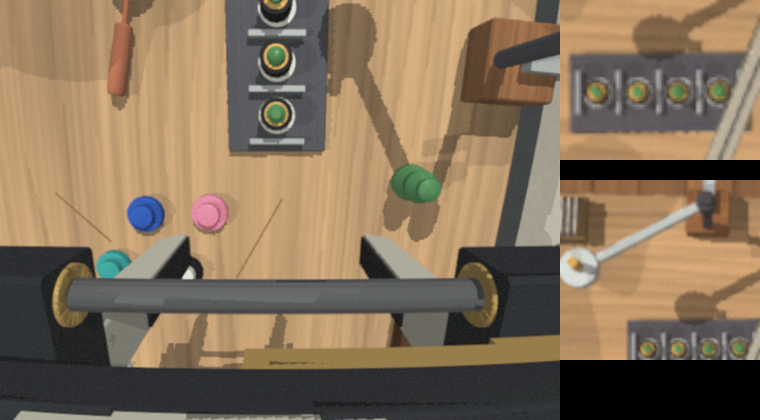

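The view shows all four holders upright and centred. The lamp handle is where it was left, at about (.647,.193). Next I grasp the handle, with yaw ≈ 2.6.

arm_command --increments "0 0 0 -50 0; 0 0 0 -100 0; 0 0 0 -142 0; 0 45 15 -142 0; 0 90 30 -142 0"

```text
t: 43.2
tool_pos: [0.5663, -0.0582, 0.3531]
orientation: [2.182, 2.258, 0.002]
force: [0.3, 0.2, -0.5]
opening: 0.0931
gripper_force: 0.0
```

arm_command --increments "0 45 17 0 -0.14; 0 90 33 0 -0.28; 0 135 50 0 -0.42; 0 180 66 0 -0.56; 0 220 80 0 -0.70"

```text
t: 43.7
tool_pos: [0.6371, 0.1672, 0.3503]
orientation: [-1.261, -2.875, 0.002]
force: [0.9, -0.6, 0.8]
opening: 0.0927
gripper_force: 0.0
```

arm_command --increments "0 0 0 0 -0.14; 0 0 0 0 -0.28; 0 0 0 0 -0.28; 0 0 0 0 -0.28; 0 0 0 0 -0.28"

```text
t: 44.2
tool_pos: [0.6373, 0.164, 0.3517]
orientation: [-0.864, -3.02, 0.0]
force: [-0.1, -0.3, -0.8]
opening: 0.0931
gripper_force: 0.0
```

Run:
```python
from h import *
goal(.6468,.1935,.244,2.59); print(robot.read_state()['q'])
```

```text
goal (0.6468, 0.1935, 0.244) shift [  7.5  30.1 107.7] turn -0.006 yaw 2.584
[ 1.73950104e-01  2.83282020e-01  1.06324319e+00  4.26725055e-05
  1.79585644e+00 -8.39540244e-01]
```

arm_command --increments "0 7.5 30 0 0; 0 7.5 30 0 0; 0 7.5 30 0 0; 0 7.5 30 40 0; 0 7.5 30 75 0"

```text
t: 44.7
tool_pos: [0.6476, 0.1928, 0.2777]
orientation: [0.861, 3.018, 0.002]
force: [1.0, -0.3, -0.8]
opening: 0.0928
gripper_force: 0.0
```

arm_command --increments "0 0 0 15 0; 0 0 0 28 0; 0 0 0 30 0; 0 0 0 30 0; 1 0 0 30 0"

```text
t: 45.2
tool_pos: [0.6479, 0.1937, 0.2495]
orientation: [0.858, 3.019, 0.002]
force: [0.6, -0.1, 1.2]
opening: 0.0887
gripper_force: 0.0
```

arm_command --increments "1 0 0 0 0; 1 0 0 0 0; 1 0 0 0 0; 1 0 0 0 0; 1 0 0 0 0"

```text
t: 45.7
tool_pos: [0.6469, 0.1936, 0.2472]
orientation: [-0.859, -3.022, 0.0]
force: [0.3, 0.4, -0.1]
opening: 0.0497
gripper_force: 0.0
```

arm_command --increments "1 0 0 0 0; 1 0 0 0 0; 1 0 0 0 0; 1 0 0 0 0; 1 0 0 0 0"

```text
t: 46.2
tool_pos: [0.6469, 0.1938, 0.2472]
orientation: [-0.858, -3.022, -0.0]
force: [-0.6, 1.4, -0.3]
opening: 0.0158
gripper_force: 12.0
```

Run:
```python
from h import *
s=robot.read_state(); print(s['opening'],s['gripper_force'],s['force'],s['tool_pos'])
p=s['tool_pos']; R=cv2.Rodrigues(np.array(s['orientation'],float))[0]; H=np.array([.7596,-.007])
d=p[:2]-H; th=np.arctan2(d[1],-d[0]); r=np.hypot(*d); print(r,th)
T=np.linspace(th,.0888,16); last=p
for i,t in enumerate(T[1:]):
    q=np.array([*(H+r*np.array([-np.cos(t),np.sin(t)])),p[2]]); print(round(t,2),(R.T@(q-last)*1000)[:2].round(1),q[:2].round(4))
    if i%5==4:last=q
```

```text
0.01578066563840868 12.000068575143814 [-0.56016563  1.37087311 -0.33820839] [0.64688636 0.19384951 0.24721605]
0.2303147673713618 1.0594067061194654
0.99 [  6.8 -13.3] [0.6341 0.1861]
0.93 [ 12.7 -26.9] [0.6219 0.1776]
0.87 [ 17.7 -41. ] [0.6103 0.1683]
0.8 [ 21.9 -55.3] [0.5992 0.1583]
0.74 [ 25.  -69.8] [0.5889 0.1476]
0.67 [  2.2 -14.7] [0.5792 0.1362]
0.61 [  3.5 -29.6] [0.5704 0.1243]
0.54 [  3.8 -44.5] [0.5623 0.1118]
0.48 [  3.1 -59.4] [0.555  0.0987]
0.41 [  1.5 -74.2] [0.5486 0.0853]
0.35 [ -2.6 -14.7] [0.5431 0.0715]
0.28 [ -6.1 -29.2] [0.5384 0.0573]
0.22 [-10.5 -43.4] [0.5347 0.0429]
0.15 [-15.9 -57.3] [0.532  0.0282]
0.09 [-22.1 -70.8] [0.5302 0.0134]
```

arm_command --increments "1 7 -13 0 0; 1 13 -27 0 0; 1 18 -41 0 0; 1 22 -55 0 0; 1 25 -70 0 0"

```text
t: 46.7
tool_pos: [0.5881, 0.148, 0.2472]
orientation: [-0.857, -3.022, -0.002]
force: [0.2, 2.7, 0.9]
opening: 0.0156
gripper_force: 12.0
```

arm_command --increments "1 2 -15 0 0; 1 3.5 -30 0 0; 1 4 -44.5 0 0; 1 3 -59.5 0 0; 1 1.5 -74 0 0"

```text
t: 47.2
tool_pos: [0.5483, 0.0842, 0.2474]
orientation: [0.858, 3.022, 0.0]
force: [0.7, 1.0, 0.3]
opening: 0.0158
gripper_force: 12.0
```

arm_command --increments "1 -2.5 -15 0 0; 1 -6 -29 0 0; 1 -10.5 -43.5 0 0; 1 -16 -57.5 0 0; 1 -22 -71 0 0"

```text
t: 47.7
tool_pos: [0.5301, 0.0117, 0.2475]
orientation: [0.859, 3.021, 0.0]
force: [2.7, 2.0, 1.4]
opening: 0.0155
gripper_force: 12.0
```

arm_command --increments "1 0 0 0 0; 1 0 0 0 0; 1 0 0 0 0; 1 0 0 0 0; 0.7 0 0 0 0"

```text
t: 48.2
tool_pos: [0.5302, 0.0136, 0.247]
orientation: [-0.858, -3.022, -0.0]
force: [0.0, -0.5, -0.1]
opening: 0.0202
gripper_force: 0.0
```

Run:
```python
from h import *
s=robot.read_state(); print(s['opening'],s['force'],s['tool_pos'])
```

```text
0.02021632270416961 [ 0.04565413 -0.53775349 -0.09799513] [0.5301803  0.01359876 0.24699528]
```

Next I open, go up, and head for the switch at (.4285,-.2656).

arm_command --increments "0 0 0 0 0; 0 0 0 0 0; 0 0 0 0 0; 0 0 0 0 0; 0 0 0 0 0"

```text
t: 48.7
tool_pos: [0.53, 0.0131, 0.2472]
orientation: [-0.859, -3.022, 0.0]
force: [0.0, 0.2, 0.2]
opening: 0.059
gripper_force: 0.0
```

arm_command --increments "0 0 0 0 0; 0 0 0 -20 0; 0 0 0 -50 0; 0 0 0 -80 0; 0 0 0 -110 0"

```text
t: 49.2
tool_pos: [0.5299, 0.0131, 0.3584]
orientation: [-0.859, -3.022, -0.0]
force: [0.4, -0.0, 0.5]
opening: 0.0924
gripper_force: 0.0
```

Run:
```python
from h import *
goal(.4285,-.2656,.35,1.6093)
goal(.4285,-.2656,.35)
```

```text
goal (0.4285, -0.2656, 0.35) shift [ -60.3 -290.3    8.4] turn 0.978 yaw 2.588
goal (0.4285, -0.2656, 0.35) shift [ -60.3 -290.3    8.4] turn 0 yaw 2.588
```

arm_command --increments "1 -10 -48 0 0.14; 1 -20 -96 0 0.28; 1 -30 -144 0 0.42; 1 -40 -192 0 0.56; 1 -50 -240 0 0.7"

```text
t: 49.7
tool_pos: [0.4454, -0.2189, 0.3575]
orientation: [1.849, 2.539, 0.0]
force: [0.6, -0.2, -0.2]
opening: 0.0578
gripper_force: 0.0
```

Run:
```python
from h import *
goal(.429,-.2655,.15,1.6093)
```

```text
goal (0.429, -0.2655, 0.15) shift [-39.2 -30.  207.5] turn 0.273 yaw 1.882
```

arm_command --increments "1 -25 -20 20 0.14; 1 -39 -30 60 0.27; 1 -39 -30 110 0.27; 1 -39 -30 160 0.27; 1 -39 -30 207 0.27"

```text
t: 50.2
tool_pos: [0.4295, -0.2639, 0.1482]
orientation: [2.17, 2.272, 0.0]
force: [0.7, -0.5, 0.2]
opening: 0.0175
gripper_force: 0.0
```

arm_command --increments "1 0 0 40 0; 1 0 0 75 0; 1 0 0 90 0; 1 0 0 90 0; 1 0 0 90 0"

```text
t: 50.7
tool_pos: [0.4309, -0.2644, 0.0618]
orientation: [2.168, 2.272, 0.0]
force: [0.8, -0.5, 0.6]
opening: 0.0005
gripper_force: 0.0
```

Run:
```python
from h import *
goal(.429,-.2655,.03,1.6093); a,m=snap('top','top4'); im,mw=snap('wrist','w14'); sc,ms=snap('scene','s4')
print(robot.read_state()['opening'],robot.read_state()['force'])
v=np.zeros((480,800,3),np.uint8); v[:,:480]=cv2.resize(sc[240:300,165:225],(480,480),interpolation=cv2.INTER_CUBIC); v[:240,480:]=cv2.resize(im,(320,240)); v[240:,480:]=cv2.resize(a[170:230,225:305],(320,240))
cv2.imwrite('pics/v14.png',v)
```

```text
goal (0.429, -0.2655, 0.03) shift [-1.  -1.9 31.8] turn 0.008 yaw 1.618
0.00039555317999194223 [0.8816615  0.29381372 0.57455371]
```

View pics/v14.png

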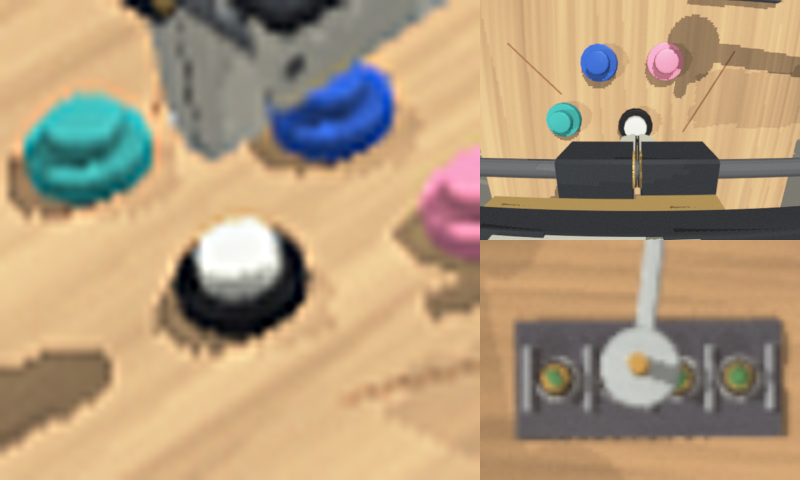

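Lamp head back over the middle of the stage; tool above the white button. I check the tip projection numerically.

Run:
```python
from h import *
np.set_printoptions(precision=1,suppress=True)
_,ms=load('s4'); p=robot.read_state()['tool_pos']; print(p*1000)
for z in(.05,.06,.07):print(z,proj(ms,[[p[0]+dx,p[1]+dy,z] for dx in(-.01,0,.01) for dy in(-.008,0,.008)]).tolist())
print(proj(ms,[[.429,-.2655,.022],[.429,-.2655,.016]]))
sc,_=load('s4'); o=contours(sc.min(2)>150,np.array([195,271]),8,20,500);print(o); im,mw=load('w14')
print([tri([(mw2,contours(i2.min(2)>150,proj(mw2,[.429,-.2655,.022])[0],15,50,5000)[0][1]),(ms,o[0][1])]).tolist() for i2,mw2 in[load('w12'),load('w10')]])
```

```text
[ 431.6 -264.9   62.7]
0.05 [[188.79922683517674, 262.53491153038647], [191.25921397109553, 261.0230759019558], [193.70124821367648, 259.52225025998297], [191.10481593774244, 264.30207358187846], [193.5669743595728, 262.7774322955466], [196.0111032397287, 261.26394339979225], [193.4300576516148, 266.0848477924655], [195.89435284231052, 264.5472320747184], [198.3405414854794, 263.0209136680198]]
0.06 [[188.28296636212247, 259.7105858215445], [190.75572490637768, 258.20220448058336], [193.21036297356056, 256.70484187001887], [190.59704973392962, 261.4733044345446], [193.07200669289892, 259.9520951241149], [195.52876553985737, 258.442047621625], [192.93093292836198, 263.2516431118112], [195.40805349738332, 261.7174362896818], [197.86689795615797, 260.1945368882689]]
0.07 [[187.7616180482334, 256.86087554160275], [190.2472906664225, 255.3560565004904], [192.71467265742658, 253.8622641405825], [190.08426500120535, 258.6190247398233], [192.57216365069584, 257.101355906159], [195.0416930327109, 255.5948575033068], [192.42686087632197, 260.3928008860568], [194.91695046078834, 258.8621119495635], [197.38859176829678, 257.3427397477109]]
[[194.2 270.2]
 [194.4 271.8]]
[(np.float64(0.6223452334372556), array([194.4, 270.7]), 57.5)]
[[0.42861698412431154, -0.26480512532383277, 0.019336722575462324], [0.42850452438550996, -0.26482038998557045, 0.01930764120388538]]
```

arm_command --increments "1 0 -3 10 0; 1 0 -3 20 0; 1 0 -3 30 0; 1 0 -3 36 0; 1 0 -3 36 0"

```text
t: 51.35
tool_pos: [0.4259, -0.2631, 0.0225]
orientation: [-2.167, -2.271, 0.0]
force: [0.1, -0.0, 0.1]
opening: -0.0
gripper_force: 0.0
```

arm_command --increments "1 0 0 2 0; 1 0 0 4 0; 1 0 0 4 0"

```text
t: 51.65
tool_pos: [0.4271, -0.264, 0.0202]
orientation: [2.169, 2.273, 0.0]
force: [0.5, -0.2, 0.4]
opening: 0.0004
gripper_force: 0.0
```

arm_command --increments "1 0 0 1.5 0; 1 0 0 3 0; 1 0 0 3 0"

```text
t: 51.95
tool_pos: [0.4269, -0.2638, 0.0171]
orientation: [-2.168, -2.273, 0.0]
force: [0.0, 0.6, -0.7]
opening: 0.0003
gripper_force: 0.0
```

arm_command --increments "1 0 0.5 1 0; 1 0 1 2 0; 1 0 1 2 0"

```text
t: 52.25
tool_pos: [0.428, -0.2639, 0.0152]
orientation: [2.169, 2.273, -0.0]
force: [-1.3, 0.4, 1.0]
opening: 0.0008
gripper_force: 0.7
```

arm_command --increments "1 0 0 1 0; 1 0 0 2 0; 1 0 0 2 0"

```text
t: 52.55
tool_pos: [0.4281, -0.2639, 0.0132]
orientation: [2.169, 2.273, 0.0]
force: [-0.4, 0.3, 2.1]
opening: 0.0008
gripper_force: 1.1
```

arm_command --increments "1 0 0 1 0; 1 0 0 2 0; 1 0 0 2 0"

```text
t: 52.85
tool_pos: [0.4281, -0.2639, 0.0113]
orientation: [2.168, 2.273, -0.0]
force: [-1.1, 0.0, 3.4]
opening: 0.0007
gripper_force: 1.6
```

arm_command --increments "1 0 0 0.5 0; 1 0 0 1 0; 1 0 0 1 0"

```text
t: 53.15
tool_pos: [0.4281, -0.2639, 0.0103]
orientation: [2.168, 2.273, 0.0]
force: [-0.7, 0.4, 3.5]
opening: 0.0003
gripper_force: 1.8
```

arm_command --increments "1 0 0 0.5 0; 1 0 0 1 0; 1 0 0 1 0"

```text
t: 53.45
tool_pos: [0.4281, -0.264, 0.0099]
orientation: [2.168, 2.273, -0.0]
force: [-3.0, 1.7, 10.2]
opening: 0.0004
gripper_force: 4.9
```

The force jump to 10 N means the button has bottomed out. I lift off and check the lamp and holders.

arm_command --increments "1 0 0 -10 0; 1 0 0 -30 0; 1 0 0 -70 0; 1 0 0 -110 0; 1 0 0 -140 0"

```text
t: 53.95
tool_pos: [0.4284, -0.264, 0.1519]
orientation: [2.167, 2.272, 0.001]
force: [0.1, 0.2, 0.3]
opening: 0.0004
gripper_force: 0.0
```

arm_command --increments "1 0 0 0 0; 1 0 0 0 0; 1 0 0 0 0; 1 0 0 0 0; 1 0 0 0 0"

```text
t: 54.45
tool_pos: [0.4273, -0.2632, 0.1478]
orientation: [-2.167, -2.271, 0.0]
force: [-0.1, -0.6, -0.2]
opening: 0.0003
gripper_force: 0.0
```

Run:
```python
from h import *
a,m=snap('top','top5'); b,ms=snap('scene','s5'); a4,_=load('top4'); s4,_=load('s4'); print(robot.read_state()['tool_pos'])
# change in stage/lamp area since before the press
print(cv2.absdiff(a,a4)[120:225,230:310].max(), cv2.absdiff(b,s4)[195:275,250:380].max())
hsv=cv2.cvtColor(a,cv2.COLOR_BGR2HSV); k=(hsv[...,0]>8)&(hsv[...,0]<28)&(hsv[...,1]>130)&(hsv[...,2]>120)
o=contours(k,proj(m,[.53,.013,.274])[0],5,3,200); print(o[:1],[atz(m,x[1],.274) for x in o[:1]])
```

```text
[ 0.42759205 -0.26349484  0.14833558]
172 255
[(np.float64(0.5919696260383758), array([264.46666667, 200.83333333]), 10.0)] [array([[0.52949969, 0.01127424, 0.274     ]])]
```

Run:
```python
from h import *
a,m=load('top5'); b,ms=load('s5'); a4,_=load('top4'); s4,_=load('s4')
for d,r in((cv2.absdiff(a,a4).max(2)>40,(120,225,230,310)),(cv2.absdiff(b,s4).max(2)>40,(195,275,250,380))):
    q=d[r[0]:r[1],r[2]:r[3]].astype(np.uint8); n,_,st,_=cv2.connectedComponentsWithStats(q)
    print([(s+np.array([r[2],r[0],0,0,0])).tolist() for s in st[1:] if s[4]>3])
def g(im,m,P):
    h=cv2.cvtColor(im,cv2.COLOR_BGR2HSV); k=(h[...,0]>38)&(h[...,0]<85)&(h[...,1]>70); o=contours(k,proj(m,P)[0],5,2,200); return o[0][1].round(1) if o else None
for i in range(4):
    P=bay(ST,i)+[0,0,.032]; print(i,proj(ms,P)[0].round(1),g(s4,ms,P),g(b,ms,P),'top',proj(m,P)[0].round(1),g(a4,m,P),g(a,m,P))
```

```text
[[239, 200, 13, 8, 63], [238, 206, 9, 7, 37]]
[[305, 215, 15, 18, 163]]
0 [313.1 219.4] [313.  219.5] [310.6 216.4] top [243.1 204.2] [243.1 203.9] [241.5 208. ]
1 [300.7 228.5] [300.4 228. ] [300.5 227.9] top [258.5 204.1] None None
2 [287.8 237.9] [287.4 238. ] [287.4 238. ] top [273.9 203.9] None None
3 [274.2 247.8] [273.8 247.9] [273.8 247.9] top [289.3 203.8] [289.4 203.6] [289.4 203.6]
```

Good that I checked: the holder in bay 0 has been knocked aside. I locate it and mend it.

Run:
```python
from h import *
np.set_printoptions(precision=4,suppress=True)
_,m=load('top5'); _,ms=load('s5')
P=tri([(m,(241.5,208.0)),(ms,(310.6,216.4))]); P0=tri([(m,(243.1,203.9)),(ms,(313.0,219.5))]); print(P,P0,P-P0)
print('new',bay(ST,0)+P-P0)
s=robot.read_state(); print(s['t']); goal(.45,.03,.2,1.6093)
# heights of wrist parts near fix: joint5 center rough
```

```text
[0.5159 0.1023 0.0418] [0.5307 0.0968 0.0411] [-0.0149  0.0055  0.0007]
new [0.5151 0.1028 0.0092]
54.55
goal (0.45, 0.03, 0.2) shift [292.2  36.1 -51.4] turn 0.009 yaw 1.618
```

arm_command --increments "0.35 0 0 -50 0; 0.35 0 0 -100 0; 0.35 0 0 -150 0; 0.35 0 0 -200 0; 0.35 0 0 -212 0"

```text
t: 55.05
tool_pos: [0.4294, -0.2649, 0.3681]
orientation: [2.162, 2.266, 0.002]
force: [-0.2, 0.5, 1.2]
opening: 0.0359
gripper_force: 0.0
```

arm_command --increments "0.35 46 13 0 0.009; 0.35 92 26 0 0.009; 0.35 138 40 0 0.009; 0.35 184 53 0 0.009; 0.35 230 66 0 0.009"

```text
t: 55.55
tool_pos: [0.4831, -0.0292, 0.3605]
orientation: [-2.179, -2.262, 0.001]
force: [0.9, -0.1, 0.4]
opening: 0.0607
gripper_force: 0.0
```

arm_command --increments "0.35 46 13 0 0; 0.35 90 26 0 0; 0.35 120 34 0 0; 0.35 136 39 0 0; 0.35 136 39 0 0"

```text
t: 56.05
tool_pos: [0.5168, 0.1086, 0.3599]
orientation: [-2.174, -2.266, 0.002]
force: [0.3, -0.7, 0.0]
opening: 0.0607
gripper_force: 0.0
```

arm_command --increments "0.35 0 0 0 0; 0.35 0 0 0 0; 0.35 0 0 0 0"

```text
t: 56.35
tool_pos: [0.5169, 0.1054, 0.3612]
orientation: [2.18, 2.262, -0.0]
force: [0.5, -0.1, -0.0]
opening: 0.0605
gripper_force: 0.0
```

Run:
```python
from h import *
goal(.515,.1068,.06,1.6093); print(robot.read_state()['opening'])
```

```text
goal (0.515, 0.1068, 0.06) shift [  1.6  -1.8 301.2] turn -0.002 yaw 1.607
0.06046696878472431
```

arm_command --increments "0.35 1.5 -2 40 0; 0.35 1.5 -2 80 0; 0.35 1.5 -2 120 0; 0.35 1.5 -2 160 0; 0.35 1.5 -2 200 0"

```text
t: 56.85
tool_pos: [0.5148, 0.1069, 0.16]
orientation: [2.18, 2.261, 0.001]
force: [0.9, -0.7, -0.3]
opening: 0.0608
gripper_force: 0.0
```

arm_command --increments "0.35 0 0 30 0; 0.35 0 0 60 0; 0.35 0 0 85 0; 0.35 0 0 95 0; 0.35 0 0 95 0"

```text
t: 57.35
tool_pos: [0.5137, 0.1071, 0.0649]
orientation: [-2.179, -2.261, 0.003]
force: [-0.4, 1.1, -0.1]
opening: 0.0604
gripper_force: 0.0
```

arm_command --increments "0.35 0 0 0 0; 0.35 0 0 0 0; 0.35 0 0 0 0"

```text
t: 57.65
tool_pos: [0.5161, 0.1079, 0.0679]
orientation: [2.178, 2.262, 0.003]
force: [0.9, 0.7, -0.0]
opening: 0.0606
gripper_force: 0.0
```

Run:
```python
from h import *
goal(.515,.1068,.0157,1.6093); s=robot.read_state();print(s['opening'],s['force'])
```

```text
goal (0.515, 0.1068, 0.0157) shift [-1.1 -1.3 52.2] turn -0.001 yaw 1.609
0.06058669979040129 [ 0.93343859  0.6636137  -0.02612524]
```

arm_command --increments "0.35 -1 -1 15 0; 0.35 -1 -1 30 0; 0.35 -1 -1 42 0; 0.35 -1 -1 48 0; 0.35 -1 -1 50 0"

```text
t: 58.15
tool_pos: [0.5127, 0.1067, 0.0145]
orientation: [-2.178, -2.262, 0.003]
force: [0.2, -0.7, 0.8]
opening: 0.0602
gripper_force: 0.0
```

arm_command --increments "0.35 0 0 0 0; 1 0 0 0 0; 1 0 0 0 0; 1 0 0 0 0; 1 0 0 0 0"

```text
t: 58.65
tool_pos: [0.5143, 0.1068, 0.0167]
orientation: [2.178, 2.263, 0.001]
force: [0.5, -0.5, 1.7]
opening: 0.0337
gripper_force: 12.1
```

arm_command --increments "1 0 0 0 0; 1 0 0 0 0; 1 0 0 0 0"

```text
t: 58.95
tool_pos: [0.5143, 0.1068, 0.0166]
orientation: [2.178, 2.263, 0.001]
force: [-0.2, 0.3, 3.8]
opening: 0.0336
gripper_force: 12.0
```

Run:
```python
from h import *
s=robot.read_state();print(s['opening'],s['force'],s['tool_pos'])
b=bay(ST,0); goal(b[0],b[1]+s['tool_pos'][1]-.1028,s['tool_pos'][2],1.6093)
```

```text
0.03364916097877213 [-0.23187595  0.32435856  3.76964753] [0.51429304 0.10684006 0.01664055]
goal (np.float64(0.5299667988735411), np.float64(0.10137781125665235), np.float64(0.0166405468500943)) shift [-6.1 15.5  0. ] turn -0.0 yaw 1.609
```

arm_command --increments "1 0 0 -3 0; 1 -2 5 -3 0; 1 -4 10 -3 0; 1 -6 16 -3 0; 1 -6 16 -3 0"

```text
t: 59.45
tool_pos: [0.5311, 0.101, 0.0193]
orientation: [2.179, 2.262, 0.0]
force: [0.4, 0.0, -0.5]
opening: 0.0334
gripper_force: 12.0
```

arm_command --increments "1 0 0 0 0; 1 0 0 1.5 0; 1 0 0 2.8 0; 1 0 0 2.8 0; 1 0 0 2.8 0"

```text
t: 59.95
tool_pos: [0.53, 0.1014, 0.0167]
orientation: [-2.179, -2.263, 0.0]
force: [-2.2, -0.3, 4.4]
opening: 0.0337
gripper_force: 12.0
```

arm_command --increments "0.35 0 0 0 0; 0.35 0 0 0 0; 0.35 0 0 0 0; 0.35 0 0 0 0; 0.35 0 0 0 0"

```text
t: 60.45
tool_pos: [0.5301, 0.1014, 0.0164]
orientation: [-2.179, -2.263, -0.0]
force: [-0.0, -0.6, 0.0]
opening: 0.0599
gripper_force: 0.0
```

arm_command --increments "0.35 0 0 -20 0; 0.35 0 0 -60 0; 0.35 0 0 -105 0; 0.35 0 0 -150 0; 0.35 0 0 -200 0"

```text
t: 60.95
tool_pos: [0.5293, 0.1013, 0.2175]
orientation: [-2.178, -2.263, 0.002]
force: [1.0, -0.3, -0.3]
opening: 0.0604
gripper_force: 0.0
```

arm_command --increments "0.35 0 0 -50 0; 0.35 0 0 -100 0; 0.35 0 0 -140 0; 0.35 -50 -10 -140 0; 0.35 -100 -20 -140 0"

```text
t: 61.45
tool_pos: [0.5149, 0.0026, 0.3586]
orientation: [2.173, 2.265, 0.004]
force: [0.2, -0.5, -0.9]
opening: 0.0602
gripper_force: 0.0
```

arm_command --increments "0.35 -50 -12 0 0; 0.35 -100 -24 0 0; 0.35 -150 -36 0 0; 0.35 -200 -48 0 0; 0.35 -250 -60 0 0"

```text
t: 61.95
tool_pos: [0.4644, -0.2444, 0.3566]
orientation: [2.178, 2.263, 0.0]
force: [0.6, 0.2, 0.6]
opening: 0.0605
gripper_force: 0.0
```

Run:
```python
from h import *
np.set_printoptions(precision=4,suppress=True)
a,m=snap('top','top6'); b,ms=snap('scene','s6'); s=robot.read_state(); print(s['tool_pos'],s['t'])
def g(im,m,P):
    h=cv2.cvtColor(im,cv2.COLOR_BGR2HSV); k=(h[...,0]>38)&(h[...,0]<85)&(h[...,1]>70); o=contours(k,proj(m,P)[0],6,2,200); return o[0][1].round(1) if o else None
for i in range(4):
    P=bay(ST,i)+[0,0,.032]; print(i,g(b,ms,P),'top',g(a,m,P))
hsv=cv2.cvtColor(a,cv2.COLOR_BGR2HSV); k=(hsv[...,0]>8)&(hsv[...,0]<28)&(hsv[...,1]>130)&(hsv[...,2]>120)
o=contours(k,proj(m,[.53,.013,.274])[0],5,3,200); print([atz(m,x[1],.274) for x in o[:1]])
goal(.429,-.2645,.15,1.6093)
```

```text
[ 0.4632 -0.2478  0.3557] 62.05
0 [313.  219.5] top [243. 204.]
1 [300.4 228. ] top None
2 [287.4 238. ] top None
3 [273.8 247.9] top [289.1 203.5]
[array([[0.5299, 0.011 , 0.274 ]])]
goal (0.429, -0.2645, 0.15) shift [-15.4 -34.3 205.7] turn -0.007 yaw 1.602
```

Bay 0 is back at its earlier pixels (313.0,219.5), the lamp head is over the middle, and the robot touches nothing. I hand the job in.

```bash
python3 -c "
from plant import robot
print(robot.close_job())"
```

```text
the job is handed in; nothing more can be done
None
```

The job is handed in, verdict not shown: all four holders stand centred in the bays (one was knocked aside late on and put back), the lamp head is back over the middle of the stage, and the switch was pressed until it bottomed out and then let go.

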